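# Lock the wash basket on the dip hook

### The job

Hang the wire basket with its two brass plugs by its bail in the throats of the dip hook, swing the hook's upper jaw down shut over the bail, then push the locking pin through the aligned holes of both jaws until its square head is up against the jaw. Finish while holding: with the pin in, keep the fingers pressing down on the closed upper jaw, with a light steady push, so that it has no play while I fit the clip to the pin's end. Keep the plugs in the basket, and leave the other things on the cart where they are.

Things in the scene. Friction and masses are not known exactly. Their poses are not given: they have to be found in the camera images.
- basket: Open steel wire basket, 90 x 150 x 45 mm (x, y, z), 0.24 kg, two brass plugs in it. Origin: centre of its underside, z up. A rigid bail (round bar, 10 mm thick) stands over it in its y-z plane: legs near y = +-72 mm and a level top bar along y, straight from y = -57 to +57 mm, its axis at z = 140 mm, with an upright flat grip in the middle.
- bail_mid (a point): Middle of the axis of the bail's top bar, 140 mm above the basket's underside. A flat rubber grip sits here, upright on the bar: 26 mm (x) x 10 mm thick (y), its top 32 mm above the bar's axis. Pinch it across its 10 mm, fingertips above the bar; the hook takes the bare bar on both sides of it.
- plug_a: Brass hexagon plug, 41 x 35 x 31 mm, 80 g, standing loose in the basket. Origin at the centre of its underside.
- plug_b: A second plug like plug_a, standing loose in the other half of the basket.
- dip_hook: Dark steel fork of two hook arms on a stand bolted to the cart: base plate 145 x 90 x 10 mm, post 32 mm square (x = 75 to 107 mm). The arms, 10 mm thick at y = +-47 mm, z = 149 to 167 mm, reach to -x (to the robot's left), tied at the back (x over 55 mm) and the front (x = -69 to -43 mm). Origin on the cart's top under the throats; x from front to post, y along hinge and pin holes, z up.
- throat (a point): Middle of the bail bar's axis when it lies in both arms' throats: hook frame (0, 0, 172) mm, the bar along the hook's y. The throats are open at the top, 25 mm wide (x = -12 to +13 mm), bottom at z = 167 mm, tops at 180 mm in front, 182 mm behind. 84 mm clear (y) between the arms. Bring the basket in from the hook's front (-x side): bail above the lug, basket under the arms.
- hook_hole (a point): Centre of the eye of the locking lug (16 mm thick in y, top at z = 205 mm) in the middle of the front tie: hook frame (-55, 0, 190) mm, a plain 13.5 mm hole along the hook's y. Shut, the upper jaw's two cheeks stand beside the lug with equal holes in line, 31 mm over their outer faces (y = +-15.5 mm).
- jaw_axis (a point): The jaw's hinge axis, hook frame (70, 0, 218) mm, along the hook's y. At opening angle a the jaw points along (-cos a, 0, sin a) and its outer face along (sin a, 0, cos a) in the hook frame: 0 is shut (level, at a stop), 1.7 to 1.95 rad at the start (leaning back), stop at 2.1. Stiff hinge (0.15 N m): the jaw stays where it is left; about 3 N at the pad swings it.
- upper_jaw: Upper jaw: two 6 mm bright steel cheeks joined by a bridge 31 mm wide (y). The bridge's flat outer face lies 19 mm from the hinge axis and runs from 12 to 135 mm along the jaw; 13.5 mm eyes at its end, 125 mm from the axis and 28 mm below it when shut. Origin on the hinge axis, -x along the jaw, z out of the outer face (up when shut).
- jaw_pad (a point): Centre of the ribbed rubber thumb pad (32 x 29 mm, raised 3 mm) on the jaw's outer face, 115 mm from the hinge axis and 22 mm outwards: the place to push. When shut it is at z = 240 mm and faces up.
- lock_pin: Loose steel pin lying on the cart, 0.12 kg: square head 20 x 20 x 45 mm with two grooves, round shank 10 mm thick along +x with a conical nose (last 10 mm). Origin: centre of the head's underside; the axis runs along x at z = 10 mm; head from x = -22.5 to +22.5 mm, tip at x = 78.5 mm; balance point at x = 5 mm. It may go in from either side.
- pin_seat (a point): Point on the pin's axis 15.5 mm ahead of the head's front face: with the head up against the shut jaw it lies at hook_hole.
- pin_tip (a point): Tip of the pin's nose, 56 mm ahead of the head's front face.
- wrench: Adjustable wrench lying flat, 41 x 210 x 9 mm, a bystander to be left alone. Origin at the centre of its underside.
- tee_a: Brass tee, 56 x 66 x 45 mm, a bystander to be left alone. Origin at the centre of its underside.
- pressure_gauge: Dial gauge lying face up, 88 x 63 x 24 mm, a bystander to be left alone. Origin at the centre of its underside.
Mind the look-alikes: they are no part of the job. What is shaped like the plug_b but orange or turquoise is not meant.

How it is judged:
By the outcome, as a careful person would: the job done as asked, in the order asked, and still so for the second after the job is handed in, while the arm keeps its last pose, push and grip.
It also fails if it takes over 72 s, if anything falls off the work surface, if the arm or the gripper's body presses on something with over 40 N, if the wrist force passes 120 N, or if a joint passes its speed limit or range.

### The arm

A 6-joint arm with a two-finger parallel gripper is mounted at the origin on a cart in front of the work surface, level with it; the furniture and walls round the work are solid. World frame = base frame: x ahead of the robot, y to its left, z up, the work surface at z = 0. Lengths are in m, angles in rad, forces in N, time in s.
With the tool pointing down it reaches from about 0.425 to 0.95 m from the base axis. Payload 3.5 kg.
Tool frame: the origin (TCP) lies between the finger pads; the fingertips stand 19 mm ahead of it and the grasp point (between the pads) is the TCP (ctrl.nose_length is the distance from the TCP to the fingertips, in m); z points along the fingers, y is the line along which they close (so a half turn about z gives the same grasp; the last joint's range is limited). The gripper opens to 85 mm and grips with 20 to 120 N. Pads are 22 mm wide; open, the fingers measure 114 mm over their backs; the gripper's body (76 mm by 85 mm) begins 54 mm behind the grasp point. The pads swing forward as they close: fully open they stand 13 mm farther back than shut.
Start: joints at [-1.491, 0.286, 1.577, -0, 1.279, -0.15], TCP at [0.154, -0.657, 0.25] pointing down, gripper open.
Joint ranges: [-2.77, 2.77], [-0.9, 2.22], [0.21, 2.48], [-1.53, 4.67], [0.24, 2.81], [-2.84, 2.84]. Speed limits (rad/s): [2.79, 2.79, 3.14, 3.14, 3.14, 3.14].

### API

Orientations are given as a unit quaternion [x, y, z, w].
In Python, from plant import ctrl gives the robot as it stands.
- The arm moves only by the tool apply_moves, never from a script. Its argument "series" is a list of rows, each a list of 6 numbers: the shift along the world's x, y, z scaled (see below), then the turn, a rotation vector about the world's x, y, z scaled (see below). A call has 1 to 20 rows; each row is the pose to reach, as a shift and turn from the pose commanded when the call began; what a row does not reach only later rows make up. The controller multiplies each number of a shift by 0.8 m and each number of a turn by 45 degrees. A row lasts 1/8 s, in which the tool goes at most 62.5 mm and 10.7 degrees, less where a joint would pass 70% of its speed; a pose out of reach is approached as far as the arm can. A call with a number of a shift or a turn outside -1 to 1 is refused whole. A call with a gripper value outside its range is refused whole. "jaw" is the opening, from 0 (shut) to 1 (fully open), set as the call begins (left out, the last holds). The fingers move at their own pace and stop on an object; "squeeze" is the grip in N (left out, the last holds). Time passes only in rows, so rows that repeat a pose let the fingers close. It gives the time, the measured TCP pose, the force, the opening and the grip force at its end, in the units of the state.
- ctrl.get_state(): the state, without advancing time (a new reading comes with each control period).
- ctrl.read_camera(name): name is "scene" or "top"; returns the picture (400x640x3 uint8, red, green, blue); there is no depth.
- ctrl.get_calibration(name): a dict with "fx", "fy", "cx", "cy" (pixels), "xyz" and "orientation" of the camera in the world. Camera axes: x right, y up, looking along -z (the intrinsics and any distortion apply to the point x, -y, -z); pixel columns grow to the right and rows downward; lengths in m; the calibration is good to about 2 mm. A picture is of the moment at which its call begins. get_calibration takes no time and is no camera call.
- ctrl.sign_off(): hands the job in; it is judged then, once.
Trained networks look in the newest picture that a camera, given by its name, has taken for a name from the list of things; names that differ only in an ending like _2 or _b are one class to them, and where a whole thing is asked for, a point or a joint stands for the part that bears it (a point fixed in the world has none). Each returns a list of dicts, best first, with "p" (0 to 1); they miss things now and then, are a little off and sometimes report something else, mostly with a low value. They report only what shows in the picture. A call takes as long as a camera call. They do not tell look-alikes from the thing itself.
- ctrl.boxes_of(thing, camera): "xy" ([column, row] as shares, 0 to 1, of the picture: columns of its width, rows of its height, amid what is visible of it).
- ctrl.silhouettes(thing, camera): "pixels" (400x640 bool, what is visible of it) and "xy" ([column, row] as shares, 0 to 1, of the picture: columns of its width, rows of its height, amid what is visible of it).
The state is a dict: "time": time; "qpos": joint angles; "dq": joint speeds; "joint_efforts": joint torques, N m; "eef_pos": TCP position; "tcp_rot": TCP orientation; "contact_force": force on the tool from outside, world axes, zero at the start; "wrist_torque": the same for the moment, N m; "opening": opening from 0.0 (shut) to 1.0 (fully open); "finger_force": force on a finger pad.
Only numpy, scipy, OpenCV 4.12 (cv2) and the standard library are available. Lean on these libraries where they do the work, as an engineer would, in place of code of your own. Each camera call takes 0.05 s, during which the arm holds its last target. There are 200 camera calls.

## Working session

There is one attempt and no reset: what is moved stays moved. The work goes in short steps, Python scripts to look and compute and a tool call to move; the robot and the scene stay as the last step left them, time stands still between calls to the robot, and variables do not carry over. Pictures are saved under pics/ and viewed, at most 12 in all, crops included, and the job is handed in when it is done.

Besides the shell and the picture viewer there is one more tool, called after "Request:" by a JSON object that holds its "op" and its "data", one argument or row to a line. apply_moves: Moves the arm, as the interface text tells. Shifts and turns lie within -1 to 1; 1 stands for 0.8 m of shift or 45 degrees of turn. Its arguments: {"type":"object","properties":{"series":{"type":"array"},"jaw":{"type":"number"},"squeeze":{"type":"number"}},"required":["series"]}

```bash
mkdir -p pics; ls
cat > h.py <<'E'
import numpy as np, cv2
from scipy.spatial.transform import Rotation as R
from plant import ctrl
def cam(n):
    c=ctrl.get_calibration(n); return c, R.from_quat(c["orientation"]).as_matrix(), np.array(c["xyz"])
def proj(n,P):
    c,M,t=cam(n); p=(np.atleast_2d(P)-t)@M
    return np.c_[c["fx"]*p[:,0]/-p[:,2]+c["cx"], c["fy"]*(-p[:,1])/-p[:,2]+c["cy"]]
def ray(n,uv):
    c,M,t=cam(n); d=np.array([(uv[0]-c["cx"])/c["fx"],-(uv[1]-c["cy"])/c["fy"],-1]); return t,M@d
def atz(n,uv,z):
    t,d=ray(n,uv); return t+d*(z-t[2])/d[2]
def snap(n,f):
    im=ctrl.read_camera(n); cv2.imwrite(f,im[:,:,::-1]); return im
E
python3 - <<'E'
from h import *
for n in("scene","top"):
    c=ctrl.get_calibration(n); print(n,c); snap(n,f"pics/{n}0.png")
    for th in("basket","plug_a","dip_hook","upper_jaw","jaw_pad","hook_hole","throat","bail_mid","lock_pin","pin_tip","wrench","tee_a","pressure_gauge"):
        r=ctrl.boxes_of(th,n); print(th,[(np.round(np.array(x["xy"])*[640,400],1).tolist(),round(x["p"],2)) for x in r[:4]])
E
```

```text
pics
scene {'fx': 486.7476614819177, 'fy': 486.7476614819177, 'cx': 318.54901554605743, 'cy': 200.59936986117324, 'xyz': array([-0.28726019,  0.70006781,  0.78308522]), 'orientation': array([-0.18811486,  0.45600168,  0.79441536, -0.35437198])}
basket [([328.1, 179.3], 0.37)]
plug_a [([202.3, 284.8], 0.81), ([226.9, 303.6], 0.77), ([240.3, 266.7], 0.46), ([264.5, 277.2], 0.46)]
dip_hook [([328.0, 182.5], 0.88)]
upper_jaw [([335.3, 125.2], 0.94), ([267.4, 278.2], 0.51)]
jaw_pad [([334.9, 126.5], 0.85)]
hook_hole [([329.8, 180.7], 0.92)]
throat [([326.9, 180.0], 0.58)]
bail_mid [([252.4, 266.5], 0.6)]
lock_pin []
pin_tip [([334.6, 126.0], 0.37)]
wrench [([285.2, 302.1], 0.74)]
tee_a []
pressure_gauge [([325.8, 268.8], 0.86), ([256.2, 270.2], 0.61)]
top {'fx': 468.1117385106447, 'fy': 468.1117385106447, 'cx': 322.4165960697615, 'cy': 195.30245358218258, 'xyz': array([ 3.50975006e-01, -4.51212371e-04,  1.24162261e+00]), 'orientation': array([-0.02971135,  0.04223988,  0.70877259, -0.70354421])}
basket [([241.5, 186.5], 0.63), ([391.3, 138.5], 0.53)]
plug_a [([205.0, 209.6], 0.68), ([257.1, 199.8], 0.57), ([206.3, 170.9], 0.47), ([246.2, 176.3], 0.46)]
dip_hook [([361.4, 160.5], 0.94), ([255.9, 201.8], 0.39)]
upper_jaw [([387.7, 139.9], 0.84)]
jaw_pad [([390.8, 140.9], 0.81)]
hook_hole [([365.0, 159.9], 0.78), ([247.2, 175.5], 0.71)]
throat [([364.5, 159.3], 0.58)]
bail_mid [([241.7, 185.5], 0.77), ([363.2, 157.4], 0.62), ([390.9, 235.3], 0.33)]
lock_pin [([389.3, 140.4], 0.55), ([435.7, 201.7], 0.49)]
pin_tip [([436.9, 200.7], 0.72)]
wrench [([245.8, 240.0], 0.64)]
tee_a [([387.7, 235.1], 0.63)]
pressure_gauge [([304.0, 230.5], 0.79)]
```

Run:
```python
import cv2
a=cv2.imread("pics/top0.png")[90:300,170:490]; b=cv2.imread("pics/scene0.png")[70:340,150:450]
cv2.imwrite("pics/top0c.png",cv2.resize(a,(800,525),interpolation=cv2.INTER_CUBIC)); cv2.imwrite("pics/scene0c.png",cv2.resize(b,(660,594),interpolation=cv2.INTER_CUBIC))
```

```text
(no output)
```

View pics/top0c.png

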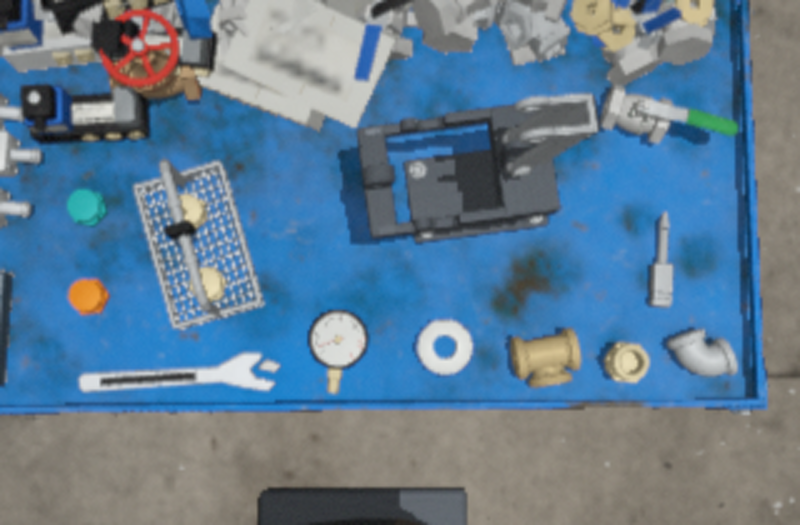

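View pics/scene0c.png

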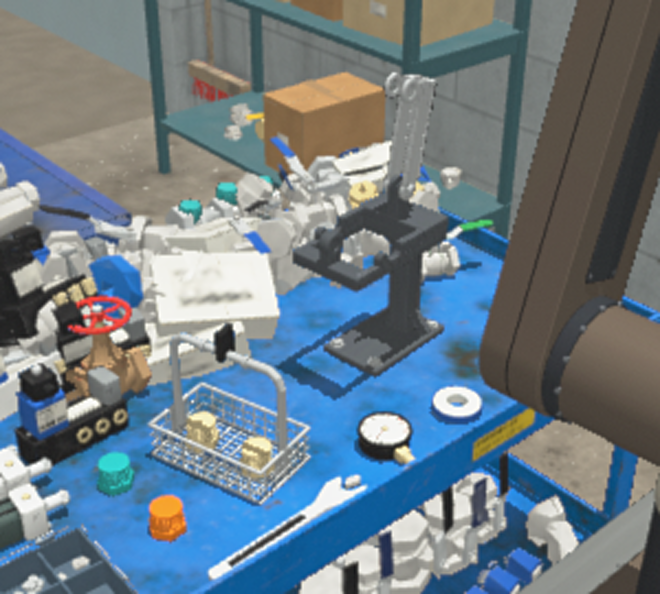

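The top crop shows the hook at (460,170) pointing left and the basket at (200,240) with cream plugs. The pin is at (660,260), pointing away from the robot. In the scene crop the jaw stands upright at (410,130), and the turquoise and orange look-alikes lie left of the basket. Next I fit poses by silhouette.

Run:
```python
from h import *
d={}
for n in("scene","top"):
    ctrl.read_camera(n)
    for th in("basket","dip_hook","upper_jaw","jaw_pad","lock_pin","bail_mid","plug_a"):
        for i,x in enumerate(ctrl.silhouettes(th,n)[:4]):
            m=x["pixels"]; ys,xs=np.nonzero(m); print(n,th,i,round(x["p"],2),m.sum(),(xs.min(),xs.max(),ys.min(),ys.max()) if len(xs) else 0)
            d[f"{n}_{th}_{i}"]=m
np.savez("masks.npz",**d); print(ctrl.get_state()["time"])
for n in("scene","top"):
    im=cv2.imread(f"pics/{n}0.png")
    for k,m in d.items():
        if k.startswith(n) and k.endswith("_0"):
            cs,_=cv2.findContours(m.astype(np.uint8),0,2); cv2.drawContours(im,cs,-1,(0,0,255),1)
    cr=im[90:260,210:470] if n=="top" else im[90:310,200:380]
    cv2.imwrite(f"pics/{n}_m.png",cv2.resize(cr,None,fx=3 if n=="top" else 2.7,fy=3 if n=="top" else 2.7,interpolation=cv2.INTER_NEAREST))
```

```text
scene basket 0 0.67 2486 (np.int64(218), np.int64(289), np.int64(217), np.int64(296))
scene dip_hook 0 0.79 3699 (np.int64(283), np.int64(353), np.int64(103), np.int64(239))
scene upper_jaw 0 0.64 915 (np.int64(324), np.int64(348), np.int64(103), np.int64(160))
scene jaw_pad 0 0.84 914 (np.int64(324), np.int64(347), np.int64(103), np.int64(160))
scene bail_mid 0 0.96 1610 (np.int64(219), np.int64(289), np.int64(218), np.int64(296))
scene plug_a 0 0.57 161 (np.int64(260), np.int64(273), np.int64(269), np.int64(284))
scene plug_a 1 0.52 195 (np.int64(235), np.int64(249), np.int64(258), np.int64(275))
scene plug_a 2 0.52 281 (np.int64(218), np.int64(233), np.int64(295), np.int64(315))
scene plug_a 3 0.52 268 (np.int64(194), np.int64(210), np.int64(276), np.int64(294))
top basket 0 0.66 1066 (np.int64(224), np.int64(274), np.int64(154), np.int64(221))
top dip_hook 0 0.81 3534 (np.int64(313), np.int64(409), np.int64(129), np.int64(186))
top upper_jaw 0 0.71 775 (np.int64(371), np.int64(409), np.int64(128), np.int64(159))
top upper_jaw 1 0.37 3522 (np.int64(313), np.int64(409), np.int64(128), np.int64(186))
top jaw_pad 0 0.68 754 (np.int64(371), np.int64(409), np.int64(128), np.int64(160))
top lock_pin 0 0.53 178 (np.int64(430), np.int64(438), np.int64(177), np.int64(212))
top lock_pin 1 0.19 517 (np.int64(293), np.int64(316), np.int64(213), np.int64(246))
top bail_mid 0 0.82 1129 (np.int64(224), np.int64(273), np.int64(155), np.int64(220))
top plug_a 0 0.64 94 (np.int64(243), np.int64(252), np.int64(168), np.int64(179))
top plug_a 1 0.64 193 (np.int64(197), np.int64(213), np.int64(202), np.int64(215))
top plug_a 2 0.52 135 (np.int64(198), np.int64(211), np.int64(167), np.int64(179))
top plug_a 3 0.46 69 (np.int64(251), np.int64(258), np.int64(198), np.int64(209))
2.2
```

```bash
cat > fit.py <<'E'
from h import *
from scipy.optimize import minimize
S=4
def box(x0,x1,y0,y1,z0,z1): return np.array([[x,y,z] for x in(x0,x1) for y in(y0,y1) for z in(z0,z1)])/1000.
def render(n,parts,hole=()):
    m=np.zeros((400*S,640*S),np.uint8)
    for P in parts:
        uv=((proj(n,P)+.5)*S-.5).astype(np.float32); cv2.fillConvexPoly(m,np.round(cv2.convexHull(uv)*16).astype(np.int32),255,shift=4)
    return cv2.resize(m,(640,400),interpolation=cv2.INTER_AREA)/255.
def place(P,x,y,yaw,z=0):
    return P@R.from_euler("z",yaw).as_matrix().T+[x,y,z]
def jawparts(a):
    u=np.array([-np.cos(a),0,np.sin(a)]); o=np.array([np.sin(a),0,np.cos(a)]); c=np.array([.070,0,.218])
    def b(s0,s1,y0,y1,n0,n1): 
        B=box(s0,s1,y0,y1,n0,n1); return c+B[:,:1]*u+B[:,1:2]*[0,1,0]+B[:,2:]*o
    def poly(pts,y0,y1): return np.array([c+s/1000*u+n/1000*o+np.array([0,y/1000,0]) for s,n in pts for y in(y0,y1)])
    return [b(12,135,-15.5,15.5,13,19), b(99,131,-14.5,14.5,19,22)]+[poly([(-11,-5),(-5,-11),(5,-11),(117,-36),(125,-39),(135,-32),(136,19),(0,19)],y0,y1) for y0,y1 in((9.5,15.5),(-15.5,-9.5))]
def hookparts(a,bx):
    return [box(-69,107,42,52,149,167),box(-69,107,-52,-42,149,167),box(55,107,-52,52,149,167),box(-69,-43,-52,52,149,167),
      box(75,107,-16,16,0,167),box(bx,bx+145,-45,45,0,10),box(-67,-43,-8,8,167,205)]+[b for s in(-1,1) for b in(box(-22,-12,s*47-5,s*47+5,160,180),box(13,23,s*47-5,s*47+5,160,182))]+jawparts(a)
E
python3 - <<'E'
from fit import *
D=np.load("masks.npz")
def iou(A,B): return 1-np.minimum(A,B).sum()/np.maximum(A,B).sum()
def run(f,x0,sc,it=500):
    best=None
    s=np.vstack([x0,x0+np.diag(sc)]); r=minimize(f,x0,method="Nelder-Mead",options=dict(initial_simplex=s,maxiter=it,xatol=1e-5,fatol=1e-5))
    s=np.vstack([r.x,r.x-np.diag(sc)/2]); return minimize(f,r.x,method="Nelder-Mead",options=dict(initial_simplex=s,maxiter=it,xatol=1e-5,fatol=1e-5))
# hook: rough start
p=atz("top",(350,160),.167); print("rough",p)
M={n:D[f"{n}_dip_hook_0"].astype(float) for n in("scene","top")}; MJ={n:D[f"{n}_upper_jaw_0"].astype(float) for n in("scene","top")}
def f(v,cams=("scene","top")):
    e=0
    for n in cams:
        e+=iou(render(n,[place(P,*v[:3]) for P in hookparts(v[3],v[4]*1000)]),M[n])+.3*iou(render(n,[place(P,*v[:3]) for P in jawparts(v[3])]),MJ[n])
    return e
x0=np.array([p[0],p[1],-np.pi/2+.14,1.8,-.03]); print(f(x0))
for cams in(("scene","top"),("top",),("scene",)):
    r=run(lambda v:f(v,cams),x0,[.015,.015,.1,.1,.02]); print(cams,r.x.round(4),r.fun)
    if len(cams)==2: hk=r.x
# pin
mp=D["top_lock_pin_0"].astype(float)
pin=[box(-22.5,22.5,-10,10,0,20),box(22.5,68.5,-5,5,5,15),np.vstack([box(68,68.5,-5,5,5,15),box(78,78.5,-1.5,1.5,8.5,11.5)])]
p=atz("top",(433,200),.01)
r=run(lambda v:iou(render("top",[place(P,*v) for P in pin]),mp),np.array([p[0],p[1],0.]),[.01,.01,.1]); print("pin",r.x.round(4),r.fun); pn=r.x
# basket
def bk(): return [box(-45,45,-75,75,0,45)]+[box(-5,5,s*72-5,s*72+5,30,125) for s in(-1,1)]+[box(-5,5,-57,57,135,145),box(-13,13,-5,5,140,172)]+[np.vstack([box(-5,5,s*67,s*77,120,125) if s>0 else box(-5,5,-77,-67,120,125),box(-5,5,s*57-3,s*57+3,135,145)]) for s in(-1,1)]
MB={}
for n in("scene","top"):
    m=(D[f"{n}_basket_0"]|D[f"{n}_bail_mid_0"]).astype(np.uint8); 
    m=cv2.morphologyEx(m,cv2.MORPH_CLOSE,np.ones((5,5)) if n=="top" else np.ones((3,3)))
    cs,_=cv2.findContours(m,cv2.RETR_CCOMP,2) ; o=np.zeros_like(m)
    cs,h=cv2.findContours(m,cv2.RETR_CCOMP,2)
    o=m.copy()
    for c,hh in zip(cs,h[0]):
        if hh[3]>=0 and cv2.contourArea(c)<150: cv2.drawContours(o,[c],-1,1,-1)
    MB[n]=o.astype(float); cv2.imwrite(f"pics/mb_{n}.png",o*255)
p=atz("top",(249,188),.0)
for cams in(("scene","top"),("top",),("scene",)):
    g=lambda v:sum(iou(render(n,[place(P,*v) for P in bk()]),MB[n]) for n in cams)
    r=run(g,np.array([p[0],p[1],.25]),[.01,.01,.1]); print("basket",cams,r.x.round(4),r.fun)
    if len(cams)==2: bb=r.x
np.savez("poses.npz",hook=hk,pin=pn,basket=bb)
for n in("scene","top"):
    im=cv2.imread(f"pics/{n}0.png"); im=cv2.resize(im,None,fx=3,fy=3,interpolation=cv2.INTER_CUBIC)
    for P in [place(P,*hk[:3]) for P in hookparts(hk[3],hk[4]*1000)]+[place(P,*pn) for P in pin]+[place(P,*bb) for P in bk()]:
        h=cv2.convexHull(((proj(n,P)+.5)*3).astype(np.int32)); cv2.polylines(im,[h],True,(0,0,255),1)
    x0,x1,y0,y1=(210,476,95,290) if n=="top" else (205,385,95,305)
    c=im[3*y0:3*y1,3*x0:3*x1]; cv2.imwrite(f"pics/{n}_fit.png",c if n=="top" else cv2.resize(c,(510,595),interpolation=cv2.INTER_AREA))
E
```

```text
rough [ 0.54289255 -0.08488984  0.167     ]
0.8311519905298543Traceback (most recent call last):
  File "<stdin>", line 18, in <module>
  File "<stdin>", line 6, in run
    res = _minimize_neldermead(fun, x0, args, callback, bounds=bounds,
                               **options)
    fxc = func(xc)
    fx = function(np.copy(x), *(wrapper_args + args))
  File "<stdin>", line 18, in <lambda>
  File "<stdin>", line 14, in f
  File "fit.py", line 8, in render
    uv=((proj(n,P)+.5)*S-.5).astype(np.float32); cv2.fillConvexPoly(m,np.round(cv2.convexHull(uv)*16).astype(np.int32),255,shift=4)
         ~~~~^^^^^
  File "h.py", line 7, in proj
    c,M,t=cam(n); p=(np.atleast_2d(P)-t)@M
          ~~~^^^
  File "h.py", line 5, in cam
    c=ctrl.get_calibration(n); return c, R.from_quat(c["orientation"]).as_matrix(), np.array(c["xyz"])
ValueError: time passes only in moves, steps and waits
```

```bash
sed -i 's/^def cam(n):/from functools import lru_cache\n@lru_cache\ndef cam(n):/' h.py
cat > dofit.py <<'E'
from fit import *
D=np.load("masks.npz")
def iou(A,B): return 1-np.minimum(A,B).sum()/np.maximum(A,B).sum()
def run(f,x0,sc,it=250):
    for k in(1,-.5):
        s=np.vstack([x0,x0+k*np.diag(sc)]); r=minimize(f,x0,method="Nelder-Mead",options=dict(initial_simplex=s,maxiter=it,xatol=1e-4,fatol=1e-5)); x0=r.x
    return r
M={n:D[f"{n}_dip_hook_0"].astype(float) for n in("scene","top")}; MJ={n:D[f"{n}_upper_jaw_0"].astype(float) for n in("scene","top")}
def f(v,cams=("scene","top")):
    e=0
    for n in cams:
        e+=iou(render(n,[place(P,*v[:3]) for P in hookparts(v[3],v[4]*1000)]),M[n])+.3*iou(render(n,[place(P,*v[:3]) for P in jawparts(v[3])]),MJ[n])
    return e
p=atz("top",(350,160),.167)
x0=np.array([p[0],p[1],-np.pi/2+.14,1.8,-.03])
for cams in(("scene","top"),("top",),("scene",)):
    r=run(lambda v:f(v,cams),x0,[.015,.015,.1,.1,.02]); print(cams,r.x.round(4),round(r.fun,3))
    if len(cams)==2: hk=r.x
mp=D["top_lock_pin_0"].astype(float)
pin=[box(-22.5,22.5,-10,10,0,20),box(22.5,68.5,-5,5,5,15),np.vstack([box(68,68.5,-5,5,5,15),box(78,78.5,-1.5,1.5,8.5,11.5)])]
p=atz("top",(433,200),.01)
r=run(lambda v:iou(render("top",[place(P,*v) for P in pin]),mp),np.array([p[0],p[1],0.]),[.01,.01,.1]); print("pin",r.x.round(4),r.fun); pn=r.x
def bk(): return [box(-45,45,-75,75,0,45)]+[box(-5,5,s*72-5,s*72+5,30,125) for s in(-1,1)]+[box(-5,5,-57,57,135,145),box(-13,13,-5,5,140,172)]+[np.vstack([box(-5,5,s*72-5,s*72+5,120,125),box(-5,5,s*57-3,s*57+3,135,145)]) for s in(-1,1)]
MB={}
for n in("scene","top"):
    m=(D[f"{n}_basket_0"]|D[f"{n}_bail_mid_0"]).astype(np.uint8)
    m=cv2.morphologyEx(m,cv2.MORPH_CLOSE,np.ones((5,5)) if n=="top" else np.ones((3,3)))
    cs,h=cv2.findContours(m,cv2.RETR_CCOMP,2)
    for c,hh in zip(cs,h[0]):
        if hh[3]>=0 and cv2.contourArea(c)<150: cv2.drawContours(m,[c],-1,1,-1)
    MB[n]=m.astype(float)
p=atz("top",(249,188),.0)
for cams in(("scene","top"),("top",),("scene",)):
    g=lambda v:sum(iou(render(n,[place(P,*v) for P in bk()]),MB[n]) for n in cams)
    r=run(g,np.array([p[0],p[1],.25]),[.01,.01,.1]); print("basket",cams,r.x.round(4),r.fun)
    if len(cams)==2: bb=r.x
np.savez("poses.npz",hook=hk,pin=pn,basket=bb)
for n in("scene","top"):
    im=cv2.imread(f"pics/{n}0.png"); im=cv2.resize(im,None,fx=3,fy=3,interpolation=cv2.INTER_CUBIC)
    for P in [place(P,*hk[:3]) for P in hookparts(hk[3],hk[4]*1000)]+[place(P,*pn) for P in pin]+[place(P,*bb) for P in bk()]:
        h=cv2.convexHull(((proj(n,P)+.5)*3).astype(np.int32)); cv2.polylines(im,[h],True,(0,0,255),1)
    x0,x1,y0,y1=(212,478,95,290) if n=="top" else (205,385,95,305)
    c=im[3*y0:3*y1,3*x0:3*x1]; cv2.imwrite(f"pics/{n}_fit.png",c if n=="top" else cv2.resize(c,(510,595),interpolation=cv2.INTER_AREA))
E
time python3 dofit.py
```

```text
('scene', 'top') [ 0.5461 -0.0721 -1.4395  1.7517 -0.019 ] 0.31
('top',) [ 0.5461 -0.0721 -1.4406  1.7482 -0.0197] 0.094
('scene',) [ 0.5452 -0.0728 -1.4178  1.782  -0.0177] 0.208
pin [ 0.4504 -0.3186 -0.077 ] 0.3283913352272726
basket ('scene', 'top') [0.5305 0.1487 0.2475] 1.2591234820554638
basket ('top',) [0.5235 0.1813 0.3224] 0.6665975242369738
basket ('scene',) [0.4694 0.1833 0.0938] 0.5208529656455894
real	0m24.766s
user	0m39.343s
sys	0m5.513s
```

View pics/top_fit.png

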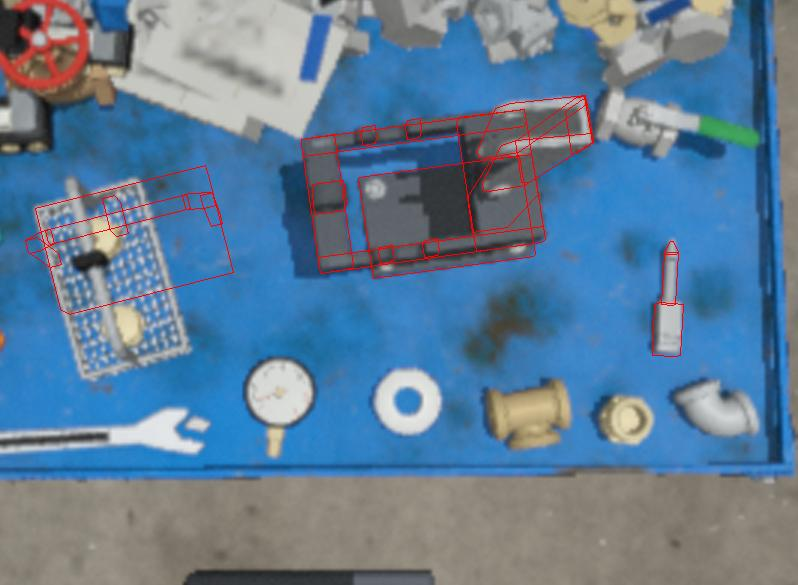

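View pics/scene_fit.png

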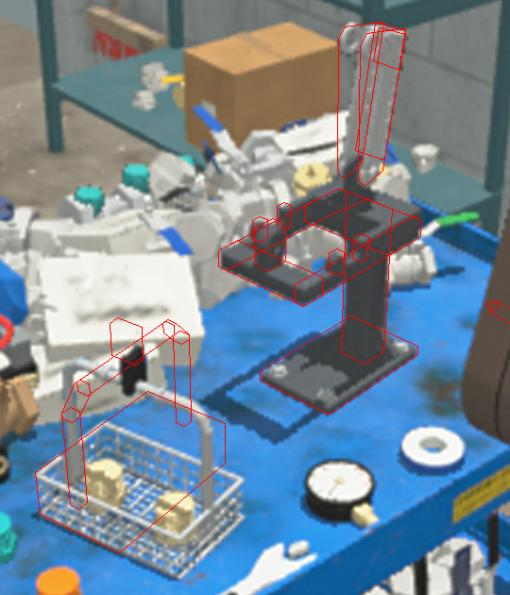

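```bash
sed -i 's/\.25\]),\[\.01,\.01,\.1\]/-1.32]),[.01,.01,.1]/; s/^p=atz("top",(249,188),.0)/p=atz("top",(250,188),.02)/' dofit.py; python3 dofit.py | grep basket
python3 - <<'E'
import cv2,numpy as np
a=cv2.imread("pics/top_fit.png")[140:400,0:260]; b=cv2.imread("pics/scene_fit.png")[300:595,0:270]
c=np.zeros((520,800,3),np.uint8); a=cv2.resize(a,(400,400)); b=cv2.resize(b,(400,437)); c[:400,:400]=a; c[:437,400:]=b; cv2.imwrite("pics/bfit.png",c)
E
```

```text
basket ('scene', 'top') [ 0.4951  0.1681 -1.2985] 0.6298215638350976
basket ('top',) [ 0.4946  0.1679 -1.2957] 0.39703803057920073
basket ('scene',) [ 0.4953  0.1677 -1.3029] 0.2322805206011711
```

View pics/bfit.png

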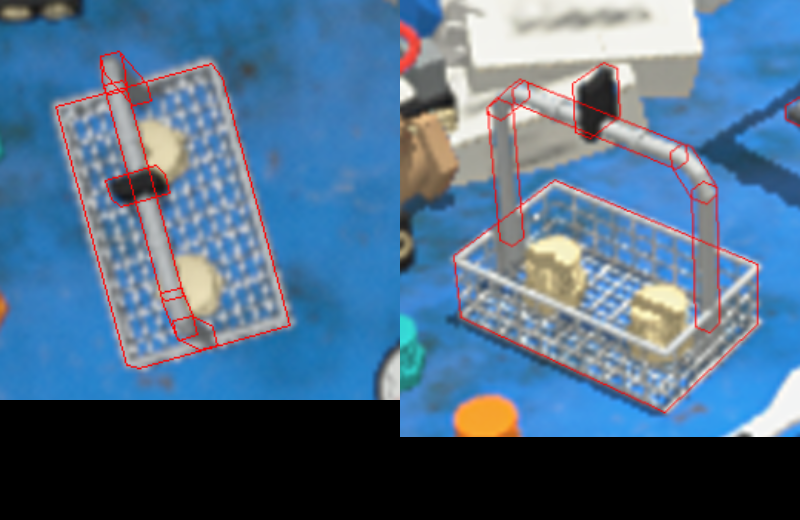

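The overlay matches the basket in both views, with the bail at crop (140,190) and (600,100), and the plugs inside. Now for the grasp geometry.

```bash
cat > mv.py <<'E'
from h import *
import json,os
PO=np.load("poses.npz"); HK=PO["hook"]; 
def rz(a): return R.from_euler("z",a)
def hookpt(p): return rz(HK[2]).apply(np.array(p)/1000.)+[HK[0],HK[1],0]
def tool(yaw,tilt=0.,flip=False):
    """tool down, closing line along heading 'yaw' (world); tilt = tool top leaning toward local -x of frame whose y is the closing line"""
    y=np.array([np.cos(yaw),np.sin(yaw),0]); x=np.array([y[1],-y[0],0])   # local frame x = y cross z
    z=-np.array([0,0,1.])*np.cos(tilt)+x*np.sin(tilt)
    if flip: y=-y
    return R.from_matrix(np.c_[np.cross(y,z),y,z])
def rows(cmd,tgts):
    p0,r0=cmd
    for p,r in tgts:
        rv=(r*r0.inv()).as_rotvec()
        print(np.r_[(np.array(p)-p0)/.8,rv/(np.pi/4)].round(4).tolist())
def cur():
    s=ctrl.get_state(); return np.array(s["eef_pos"]),R.from_quat(s["tcp_rot"])
def st():
    s=ctrl.get_state(); print(round(s["time"],2),np.round(s["qpos"],3).tolist(),np.round(s["eef_pos"],4).tolist(),np.round(s["contact_force"],1).tolist(),round(float(s["opening"]),3),s["finger_force"])
E
python3 - <<'E'
from mv import *
st(); p,r=cur(); print(r.as_matrix().round(3)); 
try: print(ctrl.nose_length)
except Exception as e: print(e)
b=PO["basket"]; print("bail heading",b[2]+np.pi/2,"hook y heading",HK[2]+np.pi/2)
for f in(0,1):
    T=tool(b[2]+np.pi/2,.2,f); print(f,(T*r.inv()).as_rotvec().round(3)); rows((p,r),[((.45,-.4,.3),r),((.45,-.12,.3),T),((b[0],b[1],.26),T)])
for k in("throat",(0,0,172)),("hole",(-55,0,190)),("pad shut",(-45,0,240)): print(k[0],hookpt(k[1]).round(4))
E
```

```text
2.2 [-1.491, 0.286, 1.577, -0.0, 1.279, -0.15] [0.1538, -0.6572, 0.2503] [-0.2, -0.5, -0.3] 1.002 0.0
[[ 0.974  0.228 -0.   ]
 [ 0.228 -0.974  0.   ]
 [-0.    -0.    -1.   ]]
0.019
bail heading 0.27226752220383865 hook y heading 0.1312902737918935
0 [-0.192  0.114  1.607]
[0.3703, 0.3215, 0.0621, 0.0, 0.0, 0.0]
[0.3703, 0.6715, 0.0621, -0.2448, 0.1448, 2.0465]
[0.4267, 1.0317, 0.0121, -0.2448, 0.1448, 2.0465]
1 [-0.112 -0.19  -1.523]
[0.3703, 0.3215, 0.0621, 0.0, 0.0, 0.0]
[0.3703, 0.6715, 0.0621, -0.1432, -0.242, -1.939]
[0.4267, 1.0317, 0.0121, -0.1432, -0.242, -1.939]
throat [ 0.5461 -0.0721  0.172 ]
hole [ 0.5389 -0.0176  0.19  ]
pad shut [ 0.5402 -0.0275  0.24  ]
```

Request:
{"op": "apply_moves", "data": {
  "series": [
    [0.37, 0.32, 0.06, 0, 0, 0.95],
    [0.37, 0.32, 0.06, 0, 0, 0.95],
    [0.37, 0.32, 0.06, 0, 0, 0.95],
    [0.37, 0.32, 0.06, 0, 0, 0.95],
    [0.37, 0.32, 0.06, 0, 0, 0.95],
    [0.37, 0.32, 0.06, 0, 0, 0.95],
    [0.37, 0.32, 0.06, 0, 0, 0.95],
    [0.37, 0.65, 0.06, 0, 0, 0.95],
    [0.37, 0.65, 0.06, 0, 0, 0.95],
    [0.37, 0.65, 0.06, 0, 0, 0.95],
    [0.37, 0.65, 0.06, 0, 0, 0.95],
    [0.37, 0.65, 0.06, 0, 0, 0.95]
  ],
  "jaw": 0.6
}}

```text
time: 3.7
eef_pos: [0.4493, -0.1351, 0.2984]
tcp_rot: [0.883, 0.47, 0.0, 0.0]
contact_force: [1.3, -0.5, -0.3]
opening: 0.6
finger_force: 0.0
```

Run:
```python
from mv import *
st(); b=PO["basket"]; T=tool(b[2]+np.pi/2,.2)
rows(cur(),[((b[0],b[1],.25),T),((b[0],b[1],.172),T)])
```

```text
3.7 [-0.509, -0.219, 2.008, -0.0, 1.352, 0.083] [0.4493, -0.1351, 0.2984] [1.3, -0.5, -0.3] 0.6 0.0
[0.0573, 0.379, -0.0605, -0.2591, 0.0423, 1.0965]
[0.0573, 0.379, -0.158, -0.2591, 0.0423, 1.0965]
```

Request:
{"op": "apply_moves", "data": {
  "series": [
    [0.057, 0.379, 0.0, 0, 0, 0.9],
    [0.057, 0.379, 0.0, 0, 0, 0.9],
    [0.057, 0.379, 0.0, 0, 0, 0.9],
    [0.057, 0.379, 0.0, 0, 0, 0.9],
    [0.057, 0.379, 0.0, 0, 0, 0.9],
    [0.057, 0.379, 0.0, 0, 0, 0.9],
    [0.057, 0.379, -0.03, 0, 0, 0.9],
    [0.057, 0.379, -0.03, 0, 0, 0.9]
  ]
}}

```text
time: 4.7
eef_pos: [0.4948, 0.1642, 0.272]
tcp_rot: [0.667, 0.745, -0.002, -0.001]
contact_force: [-0.0, -1.0, -0.0]
opening: 0.601
finger_force: 0.0
```

Run:
```python
from mv import *
st(); b=PO["basket"]; T=tool(b[2]+np.pi/2,.2)
rows(cur(),[((b[0],b[1],.22),T),((b[0],b[1],.172),T)])
im=ctrl.read_camera("scene"); cv2.imwrite("pics/s1.png",cv2.resize(im[130:310,180:420,::-1],(800,600),interpolation=cv2.INTER_CUBIC))
```

```text
4.7 [0.126, -0.071, 1.925, -0.001, 1.292, 0.016] [0.4948, 0.1642, 0.272] [-0.0, -1.0, -0.0] 0.601 0.0
[0.0004, 0.0048, -0.065, -0.248, -0.0541, 0.2064]
[0.0004, 0.0048, -0.125, -0.248, -0.0541, 0.2064]
```

Request:
{"op": "apply_moves", "data": {
  "series": [
    [0.0, 0.005, -0.065, -0.248, -0.054, 0.206],
    [0.0, 0.005, -0.065, -0.248, -0.054, 0.206],
    [0.0, 0.005, -0.065, -0.248, -0.054, 0.206],
    [0.0, 0.005, -0.065, -0.248, -0.054, 0.206],
    [0.0, 0.005, -0.065, -0.248, -0.054, 0.206]
  ]
}}

```text
time: 5.38
eef_pos: [0.4962, 0.1694, 0.2236]
tcp_rot: [0.602, 0.793, -0.057, 0.081]
contact_force: [-0.9, 0.2, -0.1]
opening: 0.6
finger_force: 0.0
```

Run:
```python
from mv import *
st(); b=PO["basket"]; T=tool(b[2]+np.pi/2,.2)
rows(cur(),[((b[0],b[1],.172),T)]); print(b)
im=ctrl.read_camera("scene"); cv2.imwrite("pics/s1.png",cv2.resize(im[150:310,200:400,::-1],(750,600),interpolation=cv2.INTER_CUBIC))
```

```text
5.38 [0.223, -0.012, 1.967, -0.215, 1.178, 0.032] [0.4962, 0.1694, 0.2236] [-0.9, 0.2, -0.1] 0.6 0.0
[-0.0014, -0.0017, -0.0645, -0.0036, 0.0076, -0.0011]
[ 0.49511753  0.16810129 -1.2985288 ]
```

View pics/s1.png

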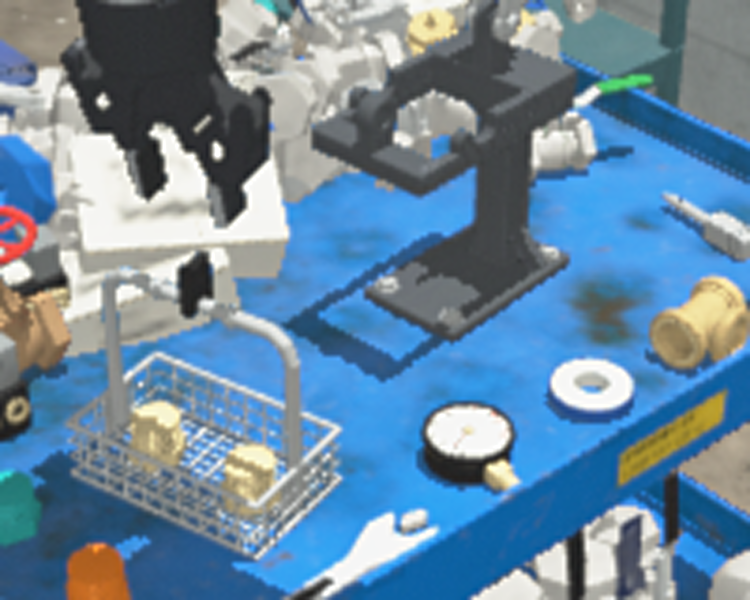

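The open fingers sit over the black grip at (195,280), and the plugs are in the basket. Descending and pinching.

Request:
{"op": "apply_moves", "data": {
  "series": [
    [-0.001, -0.001, -0.03, 0, 0, 0],
    [-0.001, -0.001, -0.062, 0, 0, 0],
    [-0.001, -0.001, -0.062, 0, 0, 0],
    [-0.001, -0.001, -0.062, 0, 0, 0]
  ]
}}

```text
time: 5.92
eef_pos: [0.4953, 0.1691, 0.1739]
tcp_rot: [0.601, 0.793, -0.058, 0.081]
contact_force: [-0.3, -0.3, 0.1]
opening: 0.601
finger_force: 0.0
```

Request:
{"op": "apply_moves", "data": {
  "series": [
    [0, 0, 0, 0, 0, 0],
    [0, 0, 0, 0, 0, 0],
    [0, 0, 0, 0, 0, 0],
    [0, 0, 0, 0, 0, 0],
    [0, 0, 0, 0, 0, 0],
    [0, 0, 0, 0, 0, 0]
  ],
  "jaw": 0,
  "squeeze": 60
}}

```text
time: 6.68
eef_pos: [0.495, 0.1693, 0.1737]
tcp_rot: [0.601, 0.793, -0.058, 0.081]
contact_force: [-1.9, -0.1, 5.4]
opening: 0.097
finger_force: 61.1
```

```bash
cat > bk.py <<'E'
from mv import *
p,r=cur(); st()
b=PO["basket"]
yw=np.arctan2(r.as_matrix()[1,1],r.as_matrix()[0,1]); 
import sys
if len(sys.argv)>1:
    off=r.inv().apply(np.array([b[0],b[1],.140])-p); np.save("off.npy",off); print("off",off.round(4))
off=np.load("off.npy"); T=tool(HK[2]+np.pi/2,.2)
print("heading",yw,"bail at hook",(rz(-HK[2]).apply(p+r.apply(off)-[HK[0],HK[1],0])*1000).round(1))
for h in((-150,0,225),(-80,0,225),(0,0,225),(0,0,190),(0.5,0,172)):
    print(h,end=" "); rows((p,r),[(hookpt(h)-T.apply(off),T)])
E
python3 bk.py 1
```

```text
6.67 [0.223, 0.042, 2.01, -0.225, 1.084, 0.054] [0.495, 0.1693, 0.1737] [-1.9, -0.1, 5.4] 0.097 61.065534353256226
off [ 0.0055 -0.0004  0.0333]
heading 0.27473265867942576 bail at hook [-244.8  -19.1  140. ]
(-150, 0, 225) [0.0396, -0.1143, 0.1062, -0.0022, 0.0064, -0.1826]
(-80, 0, 225) [0.0511, -0.2011, 0.1062, -0.0022, 0.0064, -0.1826]
(0, 0, 225) [0.0642, -0.3002, 0.1062, -0.0022, 0.0064, -0.1826]
(0, 0, 190) [0.0642, -0.3002, 0.0625, -0.0022, 0.0064, -0.1826]
(0.5, 0, 172) [0.0643, -0.3008, 0.04, -0.0022, 0.0064, -0.1826]
```

Lift first, checking the load, then move to the hook's front.

Request:
{"op": "apply_moves", "data": {
  "series": [
    [0, 0, 0.02, 0, 0, 0],
    [0, 0, 0.05, 0, 0, 0],
    [0, 0, 0.08, 0, 0, 0],
    [0, 0, 0.106, 0, 0, 0],
    [0.01, -0.03, 0.106, 0, 0, -0.05],
    [0.02, -0.06, 0.106, 0, 0, -0.1],
    [0.03, -0.09, 0.106, 0, 0, -0.15],
    [0.04, -0.114, 0.106, 0, 0.003, -0.183],
    [0.04, -0.114, 0.106, 0, 0.003, -0.183],
    [0.04, -0.114, 0.106, 0, 0.003, -0.183],
    [0.04, -0.114, 0.106, 0, 0.003, -0.183]
  ]
}}

```text
time: 8.05
eef_pos: [0.5261, 0.0787, 0.2572]
tcp_rot: [0.656, 0.749, -0.065, 0.075]
contact_force: [-0.1, 0.4, -4.8]
opening: 0.1
finger_force: 59.6
```

```bash
python3 bk.py
python3 - <<'E'
from fit import *
from mv import *
# refit basket pose while held: overlay the expected bail model
p,r=cur(); bp=p+r.apply(np.load("off.npy"))
T=rz(HK[2]); 
im=ctrl.read_camera("scene")[:,:,::-1].copy(); im=cv2.resize(im,None,fx=4,fy=4,interpolation=cv2.INTER_CUBIC)
for P in [box(-5,5,-57,57,-5,5),box(-45,45,-75,75,-140,-95)]+[box(-5,5,s*72-5,s*72+5,-110,-15) for s in(-1,1)]:
    h=cv2.convexHull(((proj("scene",T.apply(P)+bp)+.5)*4).astype(np.int32)); cv2.polylines(im,[h],True,(0,0,255),1)
cv2.imwrite("pics/s2.png",im[4*100:4*250,4*210:4*390])
E
```

```text
8.05 [0.044, -0.027, 1.919, -0.209, 1.238, -0.021] [0.5261, 0.0787, 0.2572] [-0.1, 0.4, -4.8] 0.1 59.63561654090881
heading 0.1321243289573391 bail at hook [-151.    -0.4  223.5]
(-150, 0, 225) [0.0007, -0.0011, 0.0019, -0.0025, 0.0012, -0.0011]
(-80, 0, 225) [0.0122, -0.0878, 0.0019, -0.0025, 0.0012, -0.0011]
(0, 0, 225) [0.0253, -0.187, 0.0019, -0.0025, 0.0012, -0.0011]
(0, 0, 190) [0.0253, -0.187, -0.0418, -0.0025, 0.0012, -0.0011]
(0.5, 0, 172) [0.0253, -0.1876, -0.0643, -0.0025, 0.0012, -0.0011]
```

View pics/s2.png

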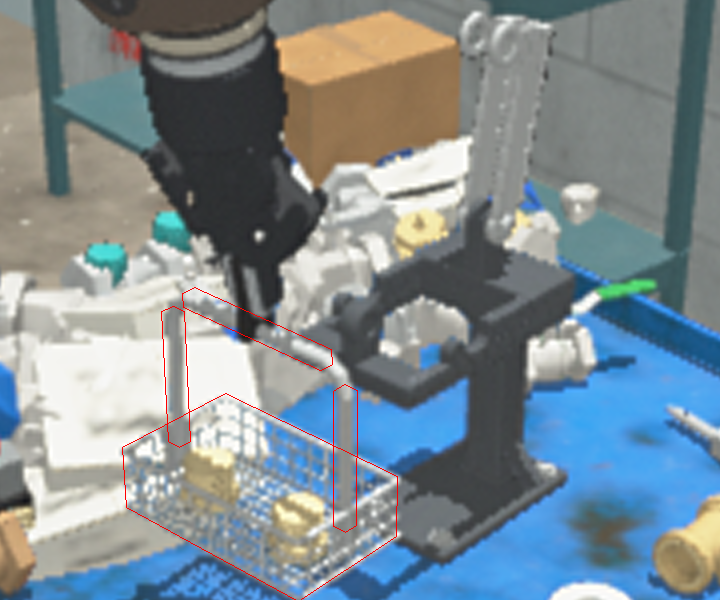

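The held basket matches the predicted outline to within about 1 px, with both plugs inside at (210,475) and (300,520). Now bringing it in.

Request:
{"op": "apply_moves", "data": {
  "series": [
    [0.004, -0.03, 0.004, 0, 0, 0],
    [0.008, -0.06, 0.004, 0, 0, 0],
    [0.012, -0.088, 0.004, 0, 0, 0],
    [0.016, -0.115, 0.004, 0, 0, 0],
    [0.02, -0.14, 0.004, 0, 0, 0],
    [0.022, -0.165, 0.004, 0, 0, 0],
    [0.025, -0.187, 0.004, 0, 0, 0],
    [0.025, -0.187, 0.003, 0, 0, 0],
    [0.025, -0.187, 0.002, 0, 0, 0],
    [0.025, -0.187, 0.002, 0, 0, 0]
  ]
}}

```text
time: 9.35
eef_pos: [0.5464, -0.071, 0.2588]
tcp_rot: [0.656, 0.748, -0.065, 0.075]
contact_force: [-0.5, 1.1, -5.0]
opening: 0.099
finger_force: 59.7
```

```bash
python3 bk.py
python3 - <<'E'
from fit import *
from mv import *
p,r=cur(); bp=p+r.apply(np.load("off.npy"))
T=rz(HK[2]); o=[]
for n,(x0,x1,y0,y1) in(("scene",(240,380,110,260)),("top",(300,400,120,220))):
    im=ctrl.read_camera(n)[:,:,::-1].copy(); im=cv2.resize(im,None,fx=4,fy=4,interpolation=cv2.INTER_CUBIC)
    for P in [box(-5,5,-57,57,-5,5)]+[box(-5,5,s*72-5,s*72+5,-110,-15) for s in(-1,1)]:
        h=cv2.convexHull(((proj(n,T.apply(P)+bp)+.5)*4).astype(np.int32)); cv2.polylines(im,[h],True,(0,0,255),1)
    o.append(cv2.resize(im[4*y0:4*y1,4*x0:4*x1],(400,430)))
cv2.imwrite("pics/s3.png",np.hstack(o))
E
```

```text
9.35 [-0.236, -0.014, 1.903, -0.199, 1.186, -0.299] [0.5464, -0.071, 0.2588] [-0.5, 1.1, -5.0] 0.099 59.65404152870178
heading 0.13166104809773027 bail at hook [1.000e-01 1.000e-01 2.251e+02]
(-150, 0, 225) [-0.0247, 0.1861, -0.0001, -0.0027, 0.0015, -0.0005]
(-80, 0, 225) [-0.0132, 0.0993, -0.0001, -0.0027, 0.0015, -0.0005]
(0, 0, 225) [-0.0001, 0.0002, -0.0001, -0.0027, 0.0015, -0.0005]
(0, 0, 190) [-0.0001, 0.0002, -0.0439, -0.0027, 0.0015, -0.0005]
(0.5, 0, 172) [-0.0, -0.0004, -0.0664, -0.0027, 0.0015, -0.0005]
```

View pics/s3.png

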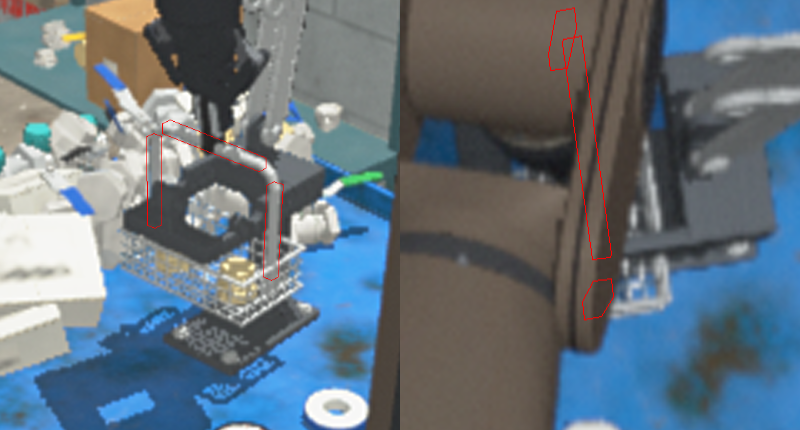

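Bail overlay agrees above the throats (near leg at (272,230)). Lowering.

Request:
{"op": "apply_moves", "data": {
  "series": [
    [0, 0, -0.02, 0, 0, 0],
    [0, 0, -0.04, 0, 0, 0],
    [0, 0, -0.05, 0, 0, 0],
    [0, 0, -0.058, 0, 0, 0],
    [0, 0, -0.062, 0, 0, 0],
    [0, 0, -0.065, 0, 0, 0],
    [0, 0, -0.065, 0, 0, 0]
  ]
}}

```text
time: 10.32
eef_pos: [0.5467, -0.0717, 0.2073]
tcp_rot: [0.656, 0.748, -0.065, 0.075]
contact_force: [-0.4, 0.3, -4.5]
opening: 0.099
finger_force: 59.7
```

```bash
python3 bk.py|head -2
```

```text
10.32 [-0.237, 0.036, 1.95, -0.208, 1.09, -0.277] [0.5467, -0.0717, 0.2073] [-0.4, 0.3, -4.5] 0.099 59.651543498039246
heading 0.13102601675563566 bail at hook [  0.8   0.3 173.5]
```

Nearly down; lower until the weight is taken.

Request:
{"op": "apply_moves", "data": {
  "series": [
    [0, 0, -0.001, 0, 0, 0],
    [0, 0, -0.002, 0, 0, 0],
    [0, 0, -0.003, 0, 0, 0],
    [0, 0, -0.003, 0, 0, 0]
  ]
}}

```text
time: 10.82
eef_pos: [0.5468, -0.0717, 0.2057]
tcp_rot: [0.656, 0.748, -0.065, 0.076]
contact_force: [-2.3, 1.0, 0.9]
opening: 0.099
finger_force: 60.4
```

Weight is on the hook. Release and lift clear.

Request:
{"op": "apply_moves", "data": {
  "series": [
    [0, 0, 0, 0, 0, 0],
    [0, 0, 0, 0, 0, 0],
    [0, 0, 0, 0, 0, 0]
  ],
  "jaw": 0.4
}}

```text
time: 11.2
eef_pos: [0.5469, -0.0718, 0.2051]
tcp_rot: [0.656, 0.748, -0.064, 0.076]
contact_force: [-0.3, -0.6, -0.7]
opening: 0.397
finger_force: 0.0
```

Request:
{"op": "apply_moves", "data": {
  "series": [
    [0, 0, 0.02, 0, 0, 0],
    [0, 0, 0.05, 0, 0, 0],
    [0, 0, 0.1, 0, 0, 0],
    [0, 0, 0.15, 0, 0, 0],
    [0, 0, 0.2, 0, 0, 0],
    [0, 0, 0.25, 0, 0, 0],
    [0, 0, 0.25, 0, 0, 0],
    [0, 0, 0.25, 0, 0, 0]
  ]
}}

```text
time: 12.2
eef_pos: [0.5463, -0.0716, 0.4046]
tcp_rot: [0.656, 0.748, -0.065, 0.075]
contact_force: [0.5, 0.0, -0.4]
opening: 0.403
finger_force: 0.0
```

```bash
cat > jw.py <<'E'
from mv import *
T=tool(HK[2]+np.pi/2,0)
def corner(x,z): return hookpt((x+11,0,z+19))
def P(a): return (70-115*np.cos(a)+22*np.sin(a), 218+115*np.sin(a)+22*np.cos(a))
E
python3 - <<'E'
from jw import *
st(); c=cur()
rows(c,[(corner(135,385),T),(corner(135,320),T)])
m=ctrl.read_camera("scene"); cv2.imwrite("pics/s4.png",cv2.resize(m[90:270,220:400,::-1],(600,600),interpolation=cv2.INTER_CUBIC))
E
```

```text
12.2 [-0.237, -0.089, 1.713, -0.186, 1.446, -0.351] [0.5463, -0.0716, 0.4046] [0.5, 0.0, -0.4] 0.403 0.0
[0.0236, -0.1816, -0.0007, 0.2502, 0.0354, 0.0006]
[0.0236, -0.1816, -0.082, 0.2502, 0.0354, 0.0006]
```

View pics/s4.png

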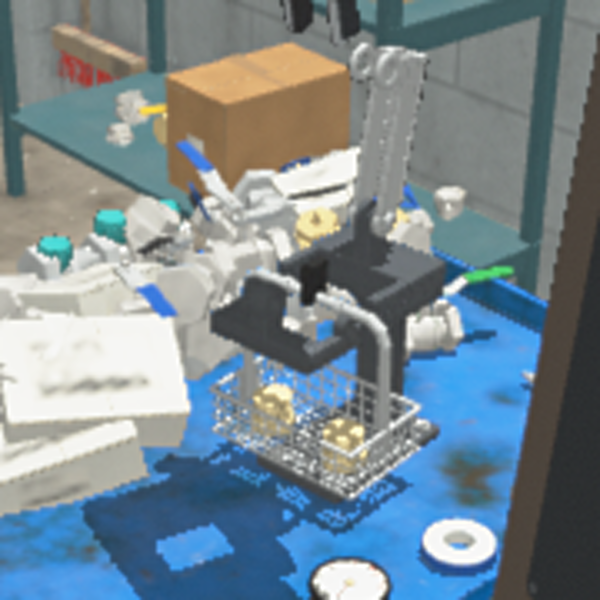

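The basket hangs by its bail with both plugs inside (270,405) and (340,440). Now going over and behind the jaw.

Request:
{"op": "apply_moves", "data": {
  "series": [
    [0.0, 0.0, 0.02, 0.12, 0.017, 0],
    [0.0, 0.0, 0.02, 0.25, 0.035, 0],
    [0.008, -0.06, 0.01, 0.25, 0.035, 0],
    [0.016, -0.12, 0.0, 0.25, 0.035, 0],
    [0.024, -0.182, 0.0, 0.25, 0.035, 0],
    [0.024, -0.182, 0.0, 0.25, 0.035, 0],
    [0.024, -0.182, -0.04, 0.25, 0.035, 0],
    [0.024, -0.182, -0.082, 0.25, 0.035, 0],
    [0.024, -0.182, -0.082, 0.25, 0.035, 0],
    [0.024, -0.182, -0.082, 0.25, 0.035, 0]
  ],
  "jaw": 0
}}

```text
time: 13.5
eef_pos: [0.566, -0.2167, 0.3401]
tcp_rot: [0.659, 0.752, 0.0, 0.001]
contact_force: [-0.1, 0.2, 0.1]
opening: -0.001
finger_force: 0.0
```

Run:
```python
from jw import *
st(); c=cur(); p=rz(-HK[2]).apply(c[0]-[HK[0],HK[1],0])*1000; print(p.round(1), (T*c[1].inv()).as_rotvec().round(3))
for a in np.radians([100,92,84,76,68,60,52,44,36,28,20,12,6,0]): print(int(round(np.degrees(a))),end=" "); rows(c,[(corner(*P(a)),T)])
```

```text
13.5 [-0.533, 0.08, 1.651, 0.0, 1.41, -0.664] [0.566, -0.2167, 0.3401] [-0.1, 0.2, 0.1] -0.001 0.0
[145.9   0.8 340.1] [ 0.001  0.001 -0.   ]
100 [-0.0048, 0.0287, 0.0079, 0.0008, 0.0014, -0.0003]
92 [-0.0074, 0.0481, 0.0138, 0.0008, 0.0014, -0.0003]
84 [-0.01, 0.0681, 0.0169, 0.0008, 0.0014, -0.0003]
76 [-0.0127, 0.0883, 0.0172, 0.0008, 0.0014, -0.0003]
68 [-0.0154, 0.1084, 0.0147, 0.0008, 0.0014, -0.0003]
60 [-0.0179, 0.128, 0.0093, 0.0008, 0.0014, -0.0003]
52 [-0.0204, 0.1466, 0.0013, 0.0008, 0.0014, -0.0003]
44 [-0.0227, 0.1639, -0.0093, 0.0008, 0.0014, -0.0003]
36 [-0.0248, 0.1796, -0.0221, 0.0008, 0.0014, -0.0003]
28 [-0.0266, 0.1934, -0.0371, 0.0008, 0.0014, -0.0003]
20 [-0.0281, 0.2049, -0.0539, 0.0008, 0.0014, -0.0003]
12 [-0.0293, 0.214, -0.0721, 0.0008, 0.0014, -0.0003]
6 [-0.03, 0.2192, -0.0865, 0.0008, 0.0014, -0.0003]
0 [-0.0305, 0.2228, -0.1014, 0.0008, 0.0014, -0.0003]
```

Request:
{"op": "apply_moves", "data": {
  "series": [
    [-0.005, 0.029, 0.008, 0, 0, 0],
    [-0.006, 0.038, 0.011, 0, 0, 0],
    [-0.007, 0.048, 0.014, 0, 0, 0],
    [-0.01, 0.068, 0.017, 0, 0, 0],
    [-0.013, 0.088, 0.017, 0, 0, 0],
    [-0.015, 0.108, 0.015, 0, 0, 0],
    [-0.018, 0.128, 0.009, 0, 0, 0],
    [-0.02, 0.147, 0.001, 0, 0, 0],
    [-0.023, 0.164, -0.009, 0, 0, 0],
    [-0.025, 0.18, -0.022, 0, 0, 0]
  ]
}}

```text
time: 14.75
eef_pos: [0.5455, -0.0722, 0.3207]
tcp_rot: [0.659, 0.752, 0.0, -0.0]
contact_force: [0.7, -0.7, 0.3]
opening: 0.002
finger_force: 0.3
```

```bash
cat > fitjaw.py <<'E'
from jw import *
from fit import jawparts,render,place
from scipy.optimize import minimize_scalar
def jawangle(n="scene"):
    ctrl.read_camera(n); r=ctrl.silhouettes("upper_jaw",n); print([(round(x["p"],2),int(x["pixels"].sum())) for x in r])
    if not r: return
    m=r[0]["pixels"].astype(float)
    g=np.arange(0,2.1,.03); f=[1-(lambda A:np.minimum(A,m).sum()/np.maximum(A,m).sum())(render(n,[place(P_,*HK[:3]) for P_ in jawparts(a)])) for a in g]
    i=int(np.argmin(f)); print("jaw angle",g[i],round(f[i],3))
E
python3 - <<'E'
from fitjaw import *
st(); c=cur(); p=rz(-HK[2]).apply(c[0]-[HK[0],HK[1],0])*1000; print(p.round(1))
jawangle()
for a in np.radians([36,28,20,12,6,0]): print(int(round(np.degrees(a))),end=" "); rows(c,[(corner(*P(a)),T)])
E
```

```text
14.75 [-0.316, -0.037, 1.805, 0.0, 1.374, -0.447] [0.5455, -0.0722, 0.3207] [0.7, -0.7, 0.3] 0.002 0.2901592093985528
[ -0.   -0.6 320.7]
[(0.84, 735)]
jaw angle 0.63 0.176
36 [0.0009, -0.0011, 0.0021, -0.0001, -0.0, 0.0005]
28 [-0.001, 0.0127, -0.0129, -0.0001, -0.0, 0.0005]
20 [-0.0025, 0.0243, -0.0296, -0.0001, -0.0, 0.0005]
12 [-0.0037, 0.0334, -0.0479, -0.0001, -0.0, 0.0005]
6 [-0.0044, 0.0386, -0.0623, -0.0001, -0.0, 0.0005]
0 [-0.0049, 0.0422, -0.0771, -0.0001, -0.0, 0.0005]
```

Jaw follows at about 36°. Continue shut.

Request:
{"op": "apply_moves", "data": {
  "series": [
    [-0.001, 0.006, -0.006, 0, 0, 0],
    [-0.001, 0.013, -0.013, 0, 0, 0],
    [-0.002, 0.019, -0.021, 0, 0, 0],
    [-0.003, 0.024, -0.03, 0, 0, 0],
    [-0.003, 0.029, -0.039, 0, 0, 0],
    [-0.004, 0.033, -0.048, 0, 0, 0],
    [-0.004, 0.036, -0.056, 0, 0, 0],
    [-0.005, 0.039, -0.063, 0, 0, 0],
    [-0.005, 0.041, -0.07, 0, 0, 0],
    [-0.005, 0.042, -0.075, 0, 0, 0],
    [-0.005, 0.042, -0.077, 0, 0, 0],
    [-0.005, 0.042, -0.077, 0, 0, 0]
  ]
}}

```text
time: 16.35
eef_pos: [0.5418, -0.0397, 0.2599]
tcp_rot: [0.659, 0.752, -0.0, 0.0]
contact_force: [0.4, 0.1, -0.3]
opening: 0.006
finger_force: 0.0
```

Request:
{"op": "apply_moves", "data": {
  "series": [
    [0, 0.003, -0.001, 0, 0, 0],
    [0, 0.005, -0.002, 0, 0, 0],
    [0, 0.005, -0.003, 0, 0, 0],
    [0, 0.005, -0.004, 0, 0, 0],
    [0, 0.005, -0.005, 0, 0, 0],
    [0, 0.005, -0.005, 0, 0, 0]
  ]
}}

```text
time: 17.1
eef_pos: [0.5422, -0.0359, 0.2589]
tcp_rot: [0.659, 0.752, 0.0, 0.001]
contact_force: [-4.3, -0.6, 9.8]
opening: -0.002
finger_force: 4.9
```

Run:
```python
from fitjaw import *
st(); jawangle()
```

```text
17.1 [-0.253, -0.013, 1.893, -0.001, 1.259, -0.383] [0.5422, -0.0359, 0.2589] [-4.3, -0.6, 9.8] -0.002 4.873996278347477
[(0.62, 743)]
jaw angle 0.0 0.271
```

The jaw is shut and takes about 10 N at the stop height. Lift and go to the pin, turning on the way.

Request:
{"op": "apply_moves", "data": {
  "series": [
    [0, 0, 0.03, 0, 0, 0],
    [-0.02, 0, 0.09, 0, 0, 0],
    [-0.06, -0.06, 0.09, 0, 0, -0.2],
    [-0.11, -0.12, 0.09, 0, 0, -0.4],
    [-0.115, -0.18, 0.09, 0, 0, -0.6],
    [-0.115, -0.25, 0.09, 0, 0, -0.8],
    [-0.115, -0.3, 0.09, 0, 0, -1],
    [-0.115, -0.35, 0.09, 0, 0, -1],
    [-0.115, -0.354, 0.04, 0, 0, -1],
    [-0.115, -0.354, 0.0, 0, 0, -1]
  ],
  "jaw": 0.6
}}

```text
time: 18.45
eef_pos: [0.4495, -0.3193, 0.2542]
tcp_rot: [0.897, 0.442, 0.0, -0.0]
contact_force: [-0.9, -0.0, -0.6]
opening: 0.602
finger_force: 0.0
```

Run:
```python
from mv import *
st(); pn=PO["pin"]; print(pn); c=cur(); T=tool(pn[2]-np.pi/2)
p=rz(pn[2]).apply([0,0,0])+[pn[0],pn[1],0]
rows(c,[(p+[0,0,z],T) for z in(.12,.06,.0225)])
for n in("top","scene"):
    ctrl.read_camera(n); print(n,[(round(x["p"],2),int(x["pixels"].sum()),(np.array(x["xy"])*[640,400]).round()) for x in ctrl.silhouettes("lock_pin",n)])
```

```text
18.45 [-0.802, 0.011, 1.878, 0.0, 1.253, -0.146] [0.4495, -0.3193, 0.2542] [-0.9, -0.0, -0.6] 0.602 0.0
[ 0.45039073 -0.31860648 -0.07703034]
[0.0012, 0.0008, -0.1678, -0.001, 0.0003, -1.2627]
[0.0012, 0.0008, -0.2428, -0.001, 0.0003, -1.2627]
[0.0012, 0.0008, -0.2897, -0.001, 0.0003, -1.2627]
top [(0.74, 200, array([435., 202.]))]
scene []
```

Request:
{"op": "apply_moves", "data": {
  "series": [
    [0.001, 0.001, -0.03, 0, 0, -0.23],
    [0.001, 0.001, -0.06, 0, 0, -0.46],
    [0.001, 0.001, -0.09, 0, 0, -0.69],
    [0.001, 0.001, -0.12, 0, 0, -0.9],
    [0.001, 0.001, -0.15, 0, 0, -1],
    [0.001, 0.001, -0.15, 0, 0, -1],
    [0.001, 0.001, -0.15, 0, 0, -1]
  ]
}}

```text
time: 19.52
eef_pos: [0.4517, -0.319, 0.1383]
tcp_rot: [0.998, 0.066, 0.001, 0.002]
contact_force: [0.2, 0.5, 0.6]
opening: 0.602
finger_force: 0.0
```

Run:
```python
from mv import *
from fit import *
st(); c=cur()
pin=[box(-22.5,22.5,-10,10,0,20),box(22.5,68.5,-5,5,5,15),np.vstack([box(68,68.5,-5,5,5,15),box(78,78.5,-1.5,1.5,8.5,11.5)])]
im=ctrl.read_camera("top"); r=ctrl.silhouettes("lock_pin","top")
D=np.load("masks.npz"); ms=[D["top_lock_pin_0"]]+[x["pixels"] for x in r[:1]]
for m in ms:
    m=m.astype(float); ys,xs=np.nonzero(m); print(m.sum(),xs.min(),xs.max(),ys.min(),ys.max())
    for y0 in(-.1,0,.1):
        f=lambda v:1-(lambda A:np.minimum(A,m).sum()/np.maximum(A,m).sum())(render("top",[place(P,*v) for P in pin]))
        x0=np.array([.4504,-.3186,y0]); q=minimize(f,x0,method="Nelder-Mead",options=dict(initial_simplex=np.vstack([x0,x0+np.diag([.006,.006,.06])]),maxiter=200)); print(q.x.round(4),round(q.fun,3))
o=cv2.resize(im[160:235,390:490,::-1],(800,600),interpolation=cv2.INTER_CUBIC); cv2.imwrite("pics/p.png",o)
# edge based axis from first picture
g=cv2.cvtColor(cv2.imread("pics/top0.png"),cv2.COLOR_BGR2HSV)[:,:,1].astype(float)
pts=[]
for row in range(178,213):
    w=np.clip(170-g[row,424:446],0,None); w[w<60]=0
    if w.sum()>0: pts.append((row,424+(w*np.arange(22)).sum()/w.sum(),w.sum()))
pts=np.array(pts); print(pts[::3].round(1).tolist())
k=np.polyfit(pts[:,0],pts[:,1],1); A=atz("top",(np.polyval(k,180),180),.01); B=atz("top",(np.polyval(k,210),210),.015); print(A,B,np.arctan2(A[1]-B[1],A[0]-B[0]))
```

```text
19.52 [-0.798, 0.139, 1.968, -0.0, 1.03, 0.641] [0.4517, -0.319, 0.1383] [0.2, 0.5, 0.6] 0.602 0.0
178.0 430 438 177 212
[ 0.4517 -0.3184 -0.0679] 0.327
[ 0.4511 -0.3187 -0.0787] 0.328
[ 0.4503 -0.3191 -0.0678] 0.328
1000.0 316 382 142 167
[ 0.4504 -0.3186 -0.1   ] 1.0
[ 0.4504 -0.3186  0.    ] 1.0
[ 0.4504 -0.3186  0.1   ] 1.0
[[178.0, 435.3, 534.0], [181.0, 434.9, 599.0], [184.0, 434.7, 555.0], [187.0, 434.6, 572.0], [190.0, 434.5, 586.0], [193.0, 434.5, 595.0], [196.0, 434.5, 1416.0], [199.0, 434.3, 1468.0], [202.0, 434.0, 1431.0], [205.0, 434.0, 1437.0], [208.0, 433.9, 1390.0], [211.0, 433.9, 1347.0]]
[ 0.51576045 -0.32317619  0.01      ] [ 0.43533788 -0.31632155  0.015     ] -0.085027326459572
```

Run:
```python
from mv import *
c=cur(); T=tool(-.079-np.pi/2)
rows(c,[([.4505,-.3188,z],T) for z in(.06,.0225)])
```

```text
[-0.0014, 0.0002, -0.0977, 0.0042, 0.0026, -0.2682]
[-0.0014, 0.0002, -0.1446, 0.0042, 0.0026, -0.2682]
```

Request:
{"op": "apply_moves", "data": {
  "series": [
    [-0.001, 0, -0.04, 0.003, 0.002, -0.15],
    [-0.001, 0, -0.08, 0.003, 0.002, -0.268],
    [-0.001, 0, -0.11, 0.003, 0.002, -0.268],
    [-0.001, 0, -0.13, 0.003, 0.002, -0.268],
    [-0.001, 0, -0.138, 0.003, 0.002, -0.268],
    [-0.001, 0, -0.138, 0.003, 0.002, -0.268],
    [-0.001, 0, -0.138, 0.003, 0.002, -0.268]
  ]
}}

```text
time: 20.5
eef_pos: [0.4504, -0.3187, 0.0266]
tcp_rot: [0.999, -0.04, -0.0, -0.0]
contact_force: [0.8, -0.8, 0.4]
opening: 0.598
finger_force: 0.0
```

Run:
```python
from mv import *
st(); c=cur(); T=tool(-.079-np.pi/2); rows(c,[([.4505,-.3188,.0225],T)])
```

```text
20.5 [-0.8, 0.315, 2.005, 0.001, 0.823, 0.85] [0.4504, -0.3187, 0.0266] [0.8, -0.8, 0.4] 0.598 0.0
[0.0001, -0.0002, -0.0051, -0.001, -0.0003, 0.0007]
```

Request:
{"op": "apply_moves", "data": {
  "series": [
    [0, 0, -0.003, 0, 0, 0],
    [0, 0, -0.005, 0, 0, 0],
    [0, 0, -0.005, 0, 0, 0]
  ]
}}

```text
time: 20.88
eef_pos: [0.4497, -0.3179, 0.0214]
tcp_rot: [0.999, -0.04, -0.001, -0.001]
contact_force: [-0.0, -0.1, 0.0]
opening: 0.596
finger_force: 0.0
```

Request:
{"op": "apply_moves", "data": {
  "series": [
    [0, 0, 0, 0, 0, 0],
    [0, 0, 0, 0, 0, 0],
    [0, 0, 0, 0, 0, 0],
    [0, 0, 0, 0, 0, 0],
    [0, 0, 0, 0, 0, 0],
    [0, 0, 0, 0, 0, 0]
  ],
  "jaw": 0,
  "squeeze": 70
}}

```text
time: 21.62
eef_pos: [0.45, -0.3183, 0.0218]
tcp_rot: [0.999, -0.04, -0.001, -0.001]
contact_force: [0.3, 0.7, 3.6]
opening: 0.209
finger_force: 71.5
```

Run:
```python
from mv import *
st(); p,r=cur(); np.savez("grip.npz",p=p,q=r.as_quat()); print(r.as_matrix().round(3))
```

```text
21.62 [-0.8, 0.323, 2.005, 0.001, 0.815, 0.85] [0.45, -0.3183, 0.0218] [0.3, 0.7, 3.6] 0.209 71.483895778656
[[ 0.997 -0.08  -0.001]
 [-0.08  -0.997  0.002]
 [-0.001 -0.002 -1.   ]]
```

```bash
cat > pin.py <<'E'
from mv import *
g=np.load("grip.npz"); gr=R.from_quat(g["q"])
off=gr.inv().apply(np.array([.4505,-.3188,.010])-g["p"])   # pin origin on the axis, tool frame
off[1]=0
T=tool(HK[2]+np.pi/2-np.pi/2)
def hk(p): return (rz(-HK[2]).apply(p-[HK[0],HK[1],0])*1000)
def tgt(y,x=-55,z=190): return (hookpt((x,y,z))-T.apply(off),T)
def rep():
    st(); c=cur(); o=c[0]+c[1].apply(off); ax=c[1].apply([1,0,0]); a=rz(-HK[2]).apply(ax)
    print("pin origin hook",hk(o).round(2),"axis",a.round(4),"tip",hk(o+ax*.0785).round(2)); s=ctrl.get_state(); print("F hook",rz(-HK[2]).apply(s["contact_force"]).round(1),"M",rz(-HK[2]).apply(s["wrist_torque"]).round(2)); return c
E
python3 - <<'E'
from pin import *
T=tool(HK[2]-0.0); T=tool(HK[2])
import pin; pin.T=T
c=rep(); print(T.as_matrix().round(3))
rows(c,[tgt(-150,z=260),tgt(-115,z=190),tgt(-60)])
E
```

```text
21.62 [-0.8, 0.323, 2.005, 0.001, 0.815, 0.85] [0.45, -0.3183, 0.0218] [0.3, 0.7, 3.6] 0.209 71.483895778656
pin origin hook [ 231.53 -126.98   10.  ] axis [ 0.2094  0.9778 -0.0013] tip [247.97 -50.22   9.9 ]
F hook [-0.7  0.4  3.6] M [-0.02 -0.04  0.  ]
[[ 0.991  0.131  0.   ]
 [ 0.131 -0.991 -0.   ]
 [-0.     0.    -1.   ]]
[-0.0754, 0.3512, 0.3125, -0.0021, -0.0018, 0.2686]
[-0.0321, 0.3569, 0.225, -0.0021, -0.0018, 0.2686]
[0.0361, 0.3659, 0.225, -0.0021, -0.0018, 0.2686]
```

Request:
{"op": "apply_moves", "data": {
  "series": [
    [0, 0, 0.04, 0, 0, 0],
    [0, 0, 0.1, 0, 0, 0],
    [-0.01, 0.0, 0.17, 0, 0, 0.05],
    [-0.02, 0.05, 0.24, 0, 0, 0.12],
    [-0.026, 0.12, 0.3, 0, 0, 0.2],
    [-0.026, 0.19, 0.3, 0, 0, 0.269],
    [-0.026, 0.26, 0.3, 0, 0, 0.269],
    [-0.026, 0.33, 0.3, 0, 0, 0.269],
    [-0.026, 0.358, 0.3, -0.002, -0.002, 0.269],
    [-0.026, 0.358, 0.26, -0.002, -0.002, 0.269],
    [-0.026, 0.358, 0.227, -0.002, -0.002, 0.269],
    [-0.026, 0.358, 0.227, -0.002, -0.002, 0.269],
    [-0.026, 0.358, 0.227, -0.002, -0.002, 0.269]
  ]
}}

```text
time: 23.25
eef_pos: [0.4292, -0.0318, 0.2037]
tcp_rot: [0.998, 0.066, 0.0, -0.0]
contact_force: [0.3, 0.8, -1.8]
opening: 0.212
finger_force: 70.9
```

```bash
sed -i 's/^T=.*/T=tool(HK[2])/' pin.py
python3 - <<'E'
from pin import *
c=rep(); rows(c,[tgt(-105),tgt(-92),tgt(-60),tgt(-38)])
# check the pin-tip vs eye in scene picture
m=ctrl.read_camera("scene"); 
c0=c[0]+c[1].apply(off); ax=c[1].apply([1,0,0])
print("tip px",proj("scene",[c0+ax*.0785,c0+ax*.0225]).round(1),"hole px",proj("scene",[hookpt((-55,-15.5,190)),hookpt((-55,15.5,190))]).round(1))
cv2.imwrite("pics/s5.png",cv2.resize(m[125:215,260:380,::-1],(800,600),interpolation=cv2.INTER_CUBIC))
E
```

```text
23.25 [-0.311, -0.235, 2.196, 0.0, 1.18, 1.128] [0.4292, -0.0318, 0.2037] [0.3, 0.8, -1.8] 0.212 70.94901323318481
pin origin hook [ -55.31 -110.04  191.87] axis [-1.e-04  1.e+00  1.e-04] tip [-55.32 -31.54 191.88]
F hook [-0.7  0.4 -1.8] M [-0.03 -0.   -0.01]
[0.0063, 0.0005, -0.0023, -0.0005, 0.0001, -0.0001]
[0.0224, 0.0026, -0.0023, -0.0005, 0.0001, -0.0001]
[0.0621, 0.0078, -0.0023, -0.0005, 0.0001, -0.0001]
[0.0893, 0.0114, -0.0023, -0.0005, 0.0001, -0.0001]
tip px [[309.3 183. ]
 [326.6 190.4]] hole px [[304.5 181.6]
 [295.5 177.7]]
```

View pics/s5.png

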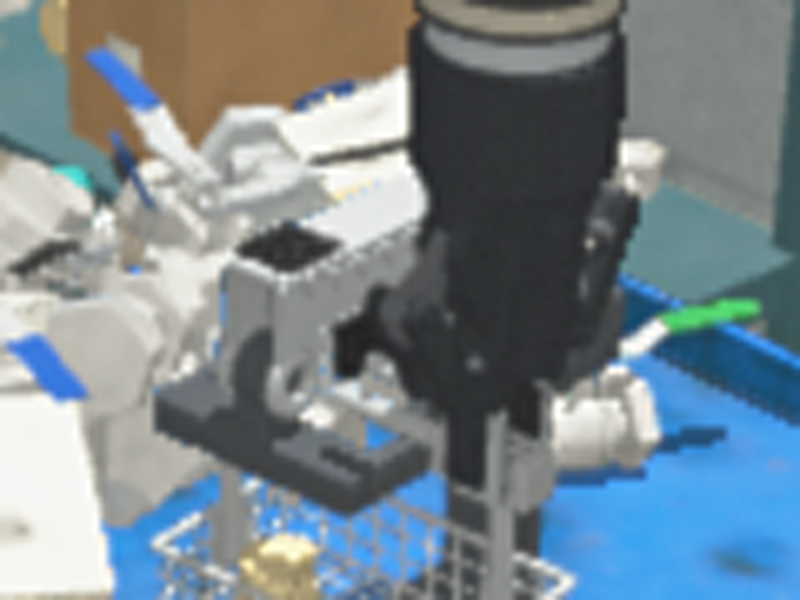

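The jaw eye shows at crop (291,380), i.e. pixel (303.7,182), within 1 px of prediction, and the pin tip at about (320,395) lines up with it. Advancing gently.

Request:
{"op": "apply_moves", "data": {
  "series": [
    [0.004, 0.0, -0.002, 0, 0, 0],
    [0.008, 0.001, -0.0025, 0, 0, 0],
    [0.012, 0.001, -0.0025, 0, 0, 0],
    [0.016, 0.002, -0.0025, 0, 0, 0],
    [0.02, 0.0025, -0.0025, 0, 0, 0],
    [0.024, 0.003, -0.0025, 0, 0, 0],
    [0.024, 0.003, -0.0025, 0, 0, 0]
  ]
}}

```text
time: 24.18
eef_pos: [0.4484, -0.0292, 0.2011]
tcp_rot: [0.998, 0.066, -0.0, -0.0]
contact_force: [-0.8, -0.1, -1.4]
opening: 0.216
finger_force: 71.0
```

Run:
```python
from pin import *
c=rep(); rows(c,[tgt(-80),tgt(-60),tgt(-38)])
```

```text
24.18 [-0.292, -0.182, 2.158, 0.0, 1.166, 1.147] [0.4484, -0.0292, 0.2011] [-0.8, -0.1, -1.4] 0.216 70.95473885536194
pin origin hook [-55.36 -90.74 189.3 ] axis [-4.e-04  1.e+00 -4.e-04] tip [-55.39 -12.24 189.27]
F hook [-0.  -0.8 -1.4] M [-0.03 -0.03 -0.02]
[0.0134, 0.0013, 0.0009, -0.0007, -0.0006, -0.0005]
[0.0381, 0.0046, 0.0009, -0.0007, -0.0006, -0.0005]
[0.0654, 0.0082, 0.0009, -0.0007, -0.0006, -0.0005]
```

Tip is 3 mm into the hole with no resistance. Continue.

Request:
{"op": "apply_moves", "data": {
  "series": [
    [0.004, 0.001, 0.0005, 0, 0, 0],
    [0.008, 0.001, 0.0005, 0, 0, 0],
    [0.012, 0.0015, 0.0005, 0, 0, 0],
    [0.016, 0.002, 0.0005, 0, 0, 0],
    [0.02, 0.0025, 0.0005, 0, 0, 0],
    [0.024, 0.003, 0.0005, 0, 0, 0],
    [0.024, 0.003, 0.0005, 0, 0, 0]
  ]
}}

```text
time: 25.05
eef_pos: [0.4676, -0.0268, 0.2015]
tcp_rot: [0.998, 0.066, -0.0, -0.0]
contact_force: [0.2, 0.2, -1.8]
opening: 0.212
finger_force: 71.0
```

Run:
```python
from pin import *
c=rep(); rows(c,[tgt(-60),tgt(-50),tgt(-38)])
```

```text
25.05 [-0.275, -0.134, 2.116, 0.0, 1.161, 1.164] [0.4676, -0.0268, 0.2015] [0.2, 0.2, -1.8] 0.212 70.95483899116516
pin origin hook [-55.2  -71.38 189.7 ] axis [-4.e-04  1.e+00 -4.e-04] tip [-55.23   7.12 189.67]
F hook [-0.2  0.2 -1.8] M [ 0.02 -0.01  0.01]
[0.0141, 0.0016, 0.0004, -0.0007, -0.0006, -0.0005]
[0.0265, 0.0033, 0.0004, -0.0007, -0.0006, -0.0005]
[0.0414, 0.0052, 0.0004, -0.0007, -0.0006, -0.0005]
```

Request:
{"op": "apply_moves", "data": {
  "series": [
    [0.004, 0.0005, 0, 0, 0, 0],
    [0.008, 0.001, 0.0, 0, 0, 0],
    [0.013, 0.0015, 0.0, 0, 0, 0],
    [0.018, 0.002, 0.0, 0, 0, 0],
    [0.023, 0.003, 0.0, 0, 0, 0],
    [0.028, 0.0035, 0.0, 0, 0, 0],
    [0.033, 0.004, 0.0, 0, 0, 0],
    [0.036, 0.0045, 0.0, 0, 0, 0],
    [0.039, 0.005, 0.0, 0, 0, 0],
    [0.039, 0.005, 0.0, 0, 0, 0]
  ]
}}

```text
time: 26.3
eef_pos: [0.4987, -0.0228, 0.2015]
tcp_rot: [0.998, 0.066, -0.0, -0.0]
contact_force: [-0.0, 0.6, -1.2]
opening: 0.216
finger_force: 71.0
```

Run:
```python
from pin import *
c=rep(); rows(c,[tgt(-38)])
```

```text
26.3 [-0.249, -0.059, 2.047, 0.0, 1.154, 1.19] [0.4987, -0.0228, 0.2015] [-0.0, 0.6, -1.2] 0.216 70.9549069404602
pin origin hook [-55.11 -40.03 189.7 ] axis [-4.e-04  1.e+00 -4.e-04] tip [-55.14  38.47 189.67]
F hook [-0.6  0.  -1.2] M [0.02 0.   0.03]
[0.0025, 0.0002, 0.0004, -0.0006, -0.0006, -0.0005]
```

Push on until the head makes contact.

Request:
{"op": "apply_moves", "data": {
  "series": [
    [0.001, 0, 0, 0, 0, 0],
    [0.002, 0, 0, 0, 0, 0],
    [0.003, 0, 0, 0, 0, 0],
    [0.004, 0, 0, 0, 0, 0],
    [0.005, 0.0005, 0, 0, 0, 0],
    [0.005, 0.0005, 0, 0, 0, 0]
  ]
}}

```text
time: 27.05
eef_pos: [0.4998, -0.0228, 0.201]
tcp_rot: [0.998, 0.066, -0.005, -0.0]
contact_force: [-10.6, -0.9, 4.2]
opening: 0.219
finger_force: 71.6
```

Run:
```python
from pin import *
c=rep()
```

```text
27.05 [-0.247, -0.051, 2.04, -0.003, 1.162, 1.193] [0.4998, -0.0228, 0.201] [-10.6, -0.9, 4.2] 0.219 71.64522171020508
pin origin hook [-54.97 -39.04 189.2 ] axis [-7.0e-04  1.0e+00 -9.8e-03] tip [-55.03  39.46 188.43]
F hook [ -0.5 -10.7   4.2] M [-1.62 -0.09 -0.09]
```

The head bears on the jaw with about 10 N within 1 mm of the computed seat. Ease, release and lift.

Request:
{"op": "apply_moves", "data": {
  "series": [
    [-0.0015, 0, 0, 0, 0, 0],
    [-0.0015, 0, 0, 0, 0, 0]
  ]
}}

```text
time: 27.3
eef_pos: [0.4997, -0.0228, 0.201]
tcp_rot: [0.998, 0.066, -0.003, 0.0]
contact_force: [-6.2, -2.0, 0.7]
opening: 0.211
finger_force: 71.2
```

Request:
{"op": "apply_moves", "data": {
  "series": [
    [0, 0, 0, 0, 0, 0],
    [0, 0, 0, 0, 0, 0],
    [0, 0, 0, 0, 0, 0],
    [0, 0, 0, 0, 0, 0]
  ],
  "jaw": 0.42
}}

```text
time: 27.8
eef_pos: [0.5016, -0.0224, 0.2017]
tcp_rot: [0.998, 0.066, 0.0, -0.0]
contact_force: [-0.9, -0.0, 0.1]
opening: 0.426
finger_force: 0.0
```

Request:
{"op": "apply_moves", "data": {
  "series": [
    [0, 0, 0.015, 0, 0, 0],
    [0, 0, 0.04, 0, 0, 0],
    [0, 0, 0.08, 0, 0, 0],
    [0, 0, 0.13, 0, 0, 0],
    [0, 0, 0.16, 0, 0, 0],
    [-0.06, -0.06, 0.16, 0, 0, 0],
    [-0.1, -0.14, 0.16, 0, 0, 0],
    [-0.1, -0.22, 0.16, 0, 0, 0],
    [-0.1, -0.3, 0.16, 0, 0, 0],
    [-0.1, -0.3, 0.16, 0, 0, 0]
  ]
}}

```text
time: 29.05
eef_pos: [0.4208, -0.2655, 0.3303]
tcp_rot: [0.998, 0.064, 0.0, 0.0]
contact_force: [-0.7, 1.6, 0.4]
opening: 0.418
finger_force: 0.0
```

Run:
```python
from fitjaw import *
from fit import *
st()
pin=[box(-22.5,22.5,-10,10,-10,10),box(22.5,68.5,-5,5,-5,5),np.vstack([box(68,68.5,-5,5,-5,5),box(78,78.5,-1.5,1.5,-1.5,1.5)])]
jawangle()
for n in("scene","top"):
    im=ctrl.read_camera(n); rr=ctrl.silhouettes("lock_pin",n)
    print(n,[(round(x["p"],2),int(x["pixels"].sum()),(np.array(x["xy"])*[640,400]).round(1).tolist()) for x in rr[:3]])
    print(" plugs",[(round(x["p"],2),(np.array(x["xy"])*[640,400]).round().tolist()) for x in ctrl.boxes_of("plug_a",n)[:5]])
    L=[hookpt((-55,y,190)) for y in(-60.5,-38,-15.5,40.5)]; print(" expect tail/origin/front/tip px",proj(n,L).round(1).tolist())
    big=cv2.resize(im[:,:,::-1],None,fx=5,fy=5,interpolation=cv2.INTER_CUBIC)
    RR=rz(HK[2]+np.pi/2)
    for P_ in pin: cv2.polylines(big,[cv2.convexHull(((proj(n,RR.apply(P_)+hookpt((-55,-38,189)))+.5)*5).astype(np.int32))],True,(0,0,255),1)
    c=proj(n,[hookpt((-45,-10,200))])[0]*5; x,y=int(c[0]),int(c[1]); cv2.imwrite(f"pics/e_{n}.png",big[y-250:y+250,x-200:x+200])
cv2.imwrite("pics/end.png",np.hstack([cv2.imread(f"pics/e_{n}.png") for n in("scene","top")]))
```

```text
29.05 [-0.767, -0.167, 1.907, -0.0, 1.402, 0.677] [0.4208, -0.2655, 0.3303] [-0.7, 1.6, 0.4] 0.418 0.0
[(0.89, 799)]
jaw angle 0.0 0.236
scene [(0.6, 184, [313.2, 187.3]), (0.35, 1483, [315.5, 217.0])]
 plugs [(0.71, [225.0, 304.0]), (0.57, [203.0, 282.0])]
 expect tail/origin/front/tip px [[318.2, 187.4], [311.3, 184.5], [304.5, 181.6], [288.3, 174.6]]
top [(0.56, 194, [324.7, 175.7])]
 plugs [(0.74, [204.0, 171.0]), (0.71, [348.0, 155.0]), (0.61, [203.0, 210.0]), (0.49, [342.0, 184.0])]
 expect tail/origin/front/tip px [[325.0, 186.2], [323.6, 176.5], [322.2, 166.8], [318.8, 142.8]]
```

View pics/end.png

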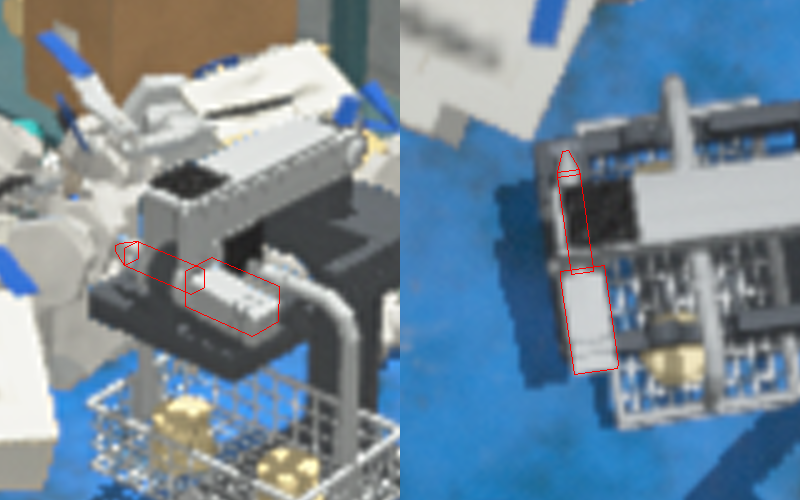

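In both views the pin matches its seated outline (head at top-view crop (590,320)), the jaw is shut, and both plugs are in the basket. I'll give the head a gentle nudge to be sure it is seated, then press the jaw.

Run:
```python
from pin import *
c=cur(); st(); rows(c,[(hookpt((-55,y,z)),T) for y,z in((-88,300),(-88,205),(-70,205))])
```

```text
29.45 [-0.759, -0.171, 1.911, 0.0, 1.402, 0.678] [0.4217, -0.2611, 0.3298] [0.0, 0.1, -0.3] 0.423 0.0
[0.0374, 0.2899, -0.0372, -0.0005, 0.0, -0.0031]
[0.0374, 0.2899, -0.156, -0.0005, 0.0, -0.0031]
[0.0598, 0.2929, -0.156, -0.0005, 0.0, -0.0031]
```

Request:
{"op": "apply_moves", "data": {
  "series": [
    [0.01, 0.08, 0, 0, 0, 0],
    [0.025, 0.16, 0, 0, 0, 0],
    [0.037, 0.24, -0.02, 0, 0, 0],
    [0.037, 0.29, -0.037, 0, 0, 0],
    [0.037, 0.29, -0.037, 0, 0, 0],
    [0.037, 0.29, -0.09, 0, 0, 0],
    [0.037, 0.29, -0.13, 0, 0, 0],
    [0.037, 0.29, -0.156, 0, 0, 0],
    [0.037, 0.29, -0.156, 0, 0, 0],
    [0.037, 0.29, -0.156, 0, 0, 0]
  ],
  "jaw": 0
}}

```text
time: 30.7
eef_pos: [0.4517, -0.0309, 0.2062]
tcp_rot: [0.998, 0.066, 0.001, 0.0]
contact_force: [-0.1, -0.3, -0.5]
opening: 0.006
finger_force: 0.0
```

Request:
{"op": "apply_moves", "data": {
  "series": [
    [0.005, 0.0005, 0, 0, 0, 0],
    [0.01, 0.001, 0, 0, 0, 0],
    [0.014, 0.0015, 0, 0, 0, 0],
    [0.017, 0.002, 0, 0, 0, 0],
    [0.019, 0.0025, 0, 0, 0, 0],
    [0.021, 0.003, 0, 0, 0, 0],
    [0.021, 0.003, 0, 0, 0, 0]
  ]
}}

```text
time: 31.58
eef_pos: [0.4664, -0.0281, 0.2042]
tcp_rot: [0.998, 0.066, -0.003, -0.0]
contact_force: [-4.9, -1.7, 2.3]
opening: -0.002
finger_force: 2.6
```

Run:
```python
from pin import *
c=cur(); st(); print(hk(c[0]).round(1))
```

```text
31.57 [-0.277, -0.137, 2.113, -0.002, 1.171, 1.162] [0.4664, -0.0281, 0.2042] [-4.9, -1.7, 2.3] -0.002 2.643322414951399
[-54.1 -73.3 204.2]
```

Request:
{"op": "apply_moves", "data": {
  "series": [
    [0.001, 0, 0, 0, 0, 0],
    [0.002, 0, 0, 0, 0, 0],
    [0.003, 0, 0, 0, 0, 0],
    [0.003, 0, 0, 0, 0, 0],
    [0.003, 0, 0, 0, 0, 0]
  ]
}}

```text
time: 32.2
eef_pos: [0.4667, -0.0283, 0.2037]
tcp_rot: [0.998, 0.066, -0.006, -0.0]
contact_force: [-12.2, -1.7, 3.8]
opening: 0.001
finger_force: 5.7
```

Run:
```python
from pin import *
c=cur(); st(); print(hk(c[0]).round(1))
```

```text
32.2 [-0.276, -0.132, 2.109, -0.004, 1.175, 1.164] [0.4667, -0.0283, 0.2037] [-12.2, -1.7, 3.8] 0.001 5.684858495369554
[-53.9 -72.9 203.7]
```

Firm stop, so it is seated. Back off and go above the pad.

Request:
{"op": "apply_moves", "data": {
  "series": [
    [-0.01, -0.001, 0, 0, 0, 0],
    [-0.022, -0.003, 0, 0, 0, 0],
    [-0.022, -0.003, 0.03, 0, 0, 0],
    [-0.022, -0.003, 0.08, 0, 0, 0],
    [-0.01, 0, 0.1, 0, 0, 0],
    [0.03, 0, 0.1, 0, 0, 0],
    [0.08, 0, 0.1, 0, 0, 0],
    [0.092, 0, 0.09, 0, 0, 0],
    [0.092, 0, 0.09, 0, 0, 0]
  ]
}}

```text
time: 33.33
eef_pos: [0.5429, -0.0278, 0.2752]
tcp_rot: [0.998, 0.066, -0.002, -0.001]
contact_force: [-0.6, -0.3, 0.4]
opening: -0.001
finger_force: 0.0
```

Run:
```python
from pin import *
c=cur(); st(); print(hk(c[0]).round(1)); rows(c,[(hookpt((-45,0,z)),T) for z in(265,259)])
```

```text
33.33 [-0.238, -0.022, 1.872, 0.0, 1.295, 1.201] [0.5429, -0.0278, 0.2752] [-0.6, -0.3, 0.4] -0.001 0.0
[-44.3   2.6 275.2]
[-0.0034, 0.0004, -0.0127, -0.0016, -0.0044, -0.0006]
[-0.0034, 0.0004, -0.0202, -0.0016, -0.0044, -0.0006]
```

Request:
{"op": "apply_moves", "data": {
  "series": [
    [-0.003, 0, -0.008, 0, -0.004, 0],
    [-0.003, 0, -0.014, 0, -0.004, 0],
    [-0.003, 0, -0.017, 0, -0.004, 0],
    [-0.003, 0, -0.019, 0, -0.004, 0],
    [-0.003, 0, -0.021, 0, -0.004, 0],
    [-0.003, 0, -0.021, 0, -0.004, 0],
    [-0.003, 0, -0.021, 0, -0.004, 0]
  ]
}}

```text
time: 34.2
eef_pos: [0.5415, -0.028, 0.26]
tcp_rot: [0.998, 0.066, 0.001, -0.0]
contact_force: [0.2, -0.9, 0.1]
opening: -0.003
finger_force: 0.0
```

Request:
{"op": "apply_moves", "data": {
  "series": [
    [0, 0, -0.001, 0, 0, 0],
    [0, 0, -0.002, 0, 0, 0],
    [0, 0, -0.003, 0, 0, 0],
    [0, 0, -0.0035, 0, 0, 0],
    [0, 0, -0.0035, 0, 0, 0],
    [0, 0, -0.0035, 0, 0, 0]
  ]
}}

```text
time: 34.95
eef_pos: [0.5415, -0.028, 0.259]
tcp_rot: [0.998, 0.066, 0.002, 0.0]
contact_force: [-2.8, 1.2, 6.0]
opening: -0.002
finger_force: 3.3
```

Request:
{"op": "apply_moves", "data": {
  "series": [
    [0, 0, -0.0005, 0, 0, 0],
    [0, 0, -0.0005, 0, 0, 0],
    [0, 0, -0.0005, 0, 0, 0],
    [0, 0, -0.0005, 0, 0, 0],
    [0, 0, -0.0005, 0, 0, 0],
    [0, 0, -0.0005, 0, 0, 0],
    [0, 0, -0.0005, 0, 0, 0],
    [0, 0, -0.0005, 0, 0, 0]
  ]
}}

```text
time: 35.95
eef_pos: [0.5415, -0.028, 0.2589]
tcp_rot: [0.998, 0.066, 0.002, 0.0]
contact_force: [-3.9, 1.0, 7.3]
opening: -0.002
finger_force: 3.9
```

Run:
```python
from fitjaw import *
st(); jawangle()
print([(round(x["p"],2),int(x["pixels"].sum()),(np.array(x["xy"])*[640,400]).round(1).tolist()) for x in ctrl.silhouettes("lock_pin","scene")[:2]])
st(); print(ctrl.sign_off())
```

```text
35.95 [-0.239, -0.016, 1.896, 0.001, 1.258, 1.199] [0.5415, -0.028, 0.2589] [-3.9, 1.0, 7.3] -0.002 3.944157366058789
[]
[(0.77, 183, [311.7, 185.6]), (0.56, 1404, [324.9, 212.6])]
36.1 [-0.239, -0.016, 1.896, 0.001, 1.258, 1.199] [0.5415, -0.0281, 0.259] [-4.7, 0.9, 8.4] -0.0 3.9445757208159193
the job is handed in; nothing more can be done
None
```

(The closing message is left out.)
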